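# Torque the nut of the bottom-bracket post with the click wrench

### The job

Take the click-type torque wrench from its wooden rest, set its socket fully down over the square nut on top of the bottom-bracket post and turn it clockwise until the handle breaks over at its hinge. Stop as soon as it gives: driving the handle on towards its stop over-tightens the nut. Then lift the wrench off and lay it back in both notches of the rest, socket down, leaving everything else on the bench where it is.

Things in the scene. Friction and masses are not known exactly. Their poses are not given: they have to be found in the camera images.
- torque_wrench: click wrench, 258 mm long, 0.3 to 0.5 kg: steel ratchet head, socket pointing down, handle hinged to the head. Origin: centre of the socket's mouth; z up the socket's axis; x level, towards the handle (hinge straight), square to a bore wall. Socket 45 mm across, 36 high; square bore 25.6 mm wide, 24 deep, fits the nut every 90 degrees. Balance point 85 mm from the axis
- wrench_grip (a point): where to hold the wrench: middle of the handle's section, 130 mm from the socket's axis, 50 mm above the socket's mouth; x along the handle to its free end, z up; turns with the handle. The handle is 24 mm high with flat sides: steel tube 19 mm wide from 34 to 100 mm out from the axis, black ribbed sleeve 24 mm wide from 100 to 235 mm
- wrench_hinge (a point): the upright pin joining handle and head, 22 mm out from the socket's axis, 50 mm above the mouth. Pulled clockwise (from above) the handle stays straight up to the set torque, 1.6 to 1.7 N m about the pin (a pull of 15 N at wrench_grip, less if the hand also twists). Then it gives about the pin, the torque falling steadily by 0.3 N m per 0.1 rad; solid stop at 0.26 rad. Let go, it springs straight
- nut_top (a point): centre of the top of the square steel nut, 120 mm above the bench; z up, x square to one of its sides (same every 90 degrees). Square 24 mm wide; the top 5 mm taper on all four sides to 18 mm square as a lead-in; flat sides from 5 to 20 mm below the top, then a collar 38 mm across stops the socket: fully down, its mouth is 20 mm below this point
- shell_post: fixed post holding a bottom-bracket shell: dark base plate 130 x 100 x 14 mm with four screws, on it a steel shell 40 mm thick, a cone washer 49 mm across and the nut. Origin: under its middle on the bench, z up. The nut is partly tight: after up to 0.15 rad of play it turns clockwise at 9 to 12 N of pull at wrench_grip, ever stiffer, for 0.1 to 0.6 rad before the wrench gives; it stays where left
- wrench_rest: wooden rest, base 190 x 64 x 12 mm, with two notched cheeks 14 mm thick, 66 mm either side of its middle. Notches 31 mm wide, flared above, floor 62 mm over the bench, tops 86 mm. Origin: under its middle on the bench; x along the wrench to the socket's end. Lying in it, the wrench has wrench_grip over the middle, 74 mm up; the socket hangs 130 mm from the middle
- hammer: a loose wooden-handled hammer, 293 mm long, lying near the front edge: leave it
- marker: a loose white marker pen with a black cap, 136 mm long: leave it
- die_grinder: a loose yellow die grinder, 195 mm long, 49 mm high: leave it
- solder_spool: a loose white spool, 52 mm across, 30 mm high: leave it
- hex_key: a loose dark hex key, 88 mm long: leave it

How it is judged:
By the outcome, as a careful person would: the job done as asked, in the order asked, and still so for the second after the job is handed in, with the robot touching nothing.
It also fails if it takes over 66 s, if anything falls off the work surface, if the arm or the gripper's body presses on something with over 40 N, if the wrist force passes 120 N, or if a joint passes its speed limit or range.

### The arm

A 6-joint arm with a two-finger parallel gripper is mounted at the origin on a cart in front of the work surface, level with it; the furniture and walls round the work are solid. World frame = base frame: x ahead of the robot, y to its left, z up, the work surface at z = 0. Lengths are in m, angles in rad, forces in N, time in s.
With the tool pointing down it reaches from about 0.4 to 0.825 m from the base axis. Payload 7 kg.
Tool frame: the origin (TCP) lies at the very end of the fingers, on their centre line; the grasp point (between the pads) lies 19 mm behind it (manip.hold_point_z is the distance from the TCP to the grasp point, in m); z points along the fingers, y is the line along which they close (so a half turn about z gives the same grasp; the last joint's range is limited). The gripper opens to 85 mm and grips with 20 to 120 N. Pads are 22 mm wide; open, the fingers measure 114 mm over their backs; the gripper's body (76 mm by 85 mm) begins 54 mm behind the grasp point. The pads swing forward as they close: fully open they stand 13 mm farther back than shut.
Start: joints at [1.402, 0.359, 0.012, 0, -1.224, -0.288], TCP at [0.298, 0.606, 0.231] pointing down, gripper open.
Joint ranges: [-3.07, 3.07], [-1.43, 2.12], [-1.02, 1.25], [-3.03, 1.67], [-3.05, -0], [-3.03, 3.03]. Speed limits (rad/s): [2.39, 2.39, 3.01, 3.14, 3.14, 3.14].

### API

Orientations are given as a unit quaternion [x, y, z, w].
In Python, from station import manip gives the robot as it stands. The module is installed in compiled form; this text tells all that it offers.
- The arm moves only by the tool jog_arm, never from a script. Its arguments are lists of equal length, an entry for each row: "dr": the turn, a rotation vector about the tool's x, y, z in rad, a list of three; "travel": the shift along the tool's x, y, z in m, a list of three; "fingers": the opening, from 0 (shut) to 1 (fully open). A call has 1 to 20 rows; each row shifts and turns the commanded pose from where the row before left it, along the tool's axes as they then stand; what a row does not reach is not made up. A row lasts 1/12 s, in which the tool goes at most 41.7 mm and 7.16 degrees, less where a joint would pass 70% of its speed; a pose out of reach is approached as far as the arm can. A call with a gripper value outside its range is refused whole. The fingers move at their own pace and stop on an object; "force" is the grip in N (left out, the last holds). Time passes only in rows, so rows that do not move let the fingers close. It gives the time, the measured TCP pose, the force, the opening and the grip force at its end, in the units of the state.
- manip.observe(): the state, without advancing time (a new reading comes with each control period).
- manip.read_camera(name): name is "scene" or "top"; returns (picture, depth): 480x640x3 uint8, blue, green, red; 480x640 float32, m along the optical axis (not along the pixel's ray), 0 where there is no reading.
- manip.camera_model(name): a dict with "fx", "fy", "cx", "cy" (pixels), "rvec" (rotation vector, rad) and "tvec" (3), from world to camera coordinates, as OpenCV has them. Camera axes: x right, y down, z forward; pixel columns grow to the right and rows downward; lengths in m; the calibration is good to about 2 mm. A picture is of the moment at which its call begins. camera_model takes no time and is no camera call.
- manip.close_job(): hands the job in; it is judged then, once.
The state is a dict: "time_s": time; "joints": joint angles; "joint_vel": joint speeds; "effort": joint torques, N m; "eef_pos": TCP position; "orientation": TCP orientation; "contact_force": force on the tool from outside, world axes, zero at the start; "wrist_torque": the same for the moment, N m; "opening": opening from 0.0 (shut) to 1.0 (fully open); "finger_force": force on a finger pad.
Only numpy, scipy, OpenCV 4.12 (cv2) and the standard library are available. Lean on these libraries where they do the work, as an engineer would, in place of code of your own. Each camera call takes 0.05 s, during which the arm holds its last target. There are 200 camera calls.

## Working session

There is one attempt and no reset: what is moved stays moved. The work goes in short steps, Python scripts to look and compute and a tool call to move; the robot and the scene stay as the last step left them, time stands still between calls to the robot, and variables do not carry over. Pictures are saved under pics/ and viewed, at most 10 in all, crops included, and the job is handed in when it is done.

Besides the shell and the picture viewer there is one more tool, called after "Emit:" by a JSON object that holds its "method" and its "body", one argument or row to a line. jog_arm: Moves the arm, as the interface text tells. Its arguments: {"type":"object","properties":{"dr":{"type":"array","items":{"type":"array","items":{"type":"number"}}},"travel":{"type":"array","items":{"type":"array","items":{"type":"number"}}},"fingers":{"type":"array","items":{"type":"number"}},"force":{"type":"number"}},"required":["dr","travel","fingers"]}

```bash
mkdir -p pics; cat > h.py <<'E'
import numpy as np, cv2
from station import manip
from scipy.spatial.transform import Rotation as R
def cam(n):
    m=manip.camera_model(n); K=np.array([[m['fx'],0,m['cx']],[0,m['fy'],m['cy']],[0,0,1]])
    return K,R.from_rotvec(np.ravel(m['rvec'])).as_matrix(),np.ravel(m['tvec'])
def cloud(n,d):
    K,Rm,t=cam(n); v,u=np.mgrid[:480,:640]
    p=np.stack([(u-K[0,2])/K[0,0]*d,(v-K[1,2])/K[1,1]*d,d],-1)
    w=(p-t)@Rm; w[d==0]=np.nan; return w
def proj(n,P):
    K,Rm,t=cam(n); q=(np.atleast_2d(P)@Rm.T+t)@K.T; return q[:,:2]/q[:,2:]
E
python3 - <<'E'
from h import *
for n in("top","scene"):
    im,d=manip.read_camera(n); cv2.imwrite(f"pics/{n}0.png",im); np.save(f"{n}0.npy",d)
    K,Rm,t=cam(n); print(n,K[0,0],"pos",-Rm.T@t, "axis",Rm[2])
print(manip.observe(), manip.hold_point_z)
E
```

```text
top 434.3518954558947 pos [0.37563368 0.1148028  0.98302136] axis [ 0.15914469  0.02772501 -0.98686589]
scene 530.8106662336149 pos [-0.02436779 -0.35074105  0.82490966] axis [ 0.51389539  0.4703583  -0.71740825]
{'time_s': 0.1, 'joints': array([ 1.40208334e+00,  3.59337702e-01,  1.11403580e-02, -2.75988492e-04,
       -1.22411128e+00, -2.88108144e-01]), 'joint_vel': array([-0.00110676, -0.00161135,  0.00311342,  0.00152554, -0.00026346,
        0.00109677]), 'effort': array([-1.49958512e-03, -5.84763944e+01,  2.94109404e+01,  6.95459202e+00,
       -3.16038087e-03,  3.83536488e-06]), 'eef_pos': array([0.29757974, 0.60537932, 0.23044433]), 'orientation': array([ 9.74016594e-01, -2.26475356e-01, -8.44039918e-05,  7.62544809e-04]), 'contact_force': array([-0.34473864,  0.41852023, -0.02163103]), 'wrist_torque': array([0.04835131, 0.02376656, 0.00513375]), 'finger_force': 0.0, 'opening': 0.9952126833140141} 0.0187
```

View pics/top0.png

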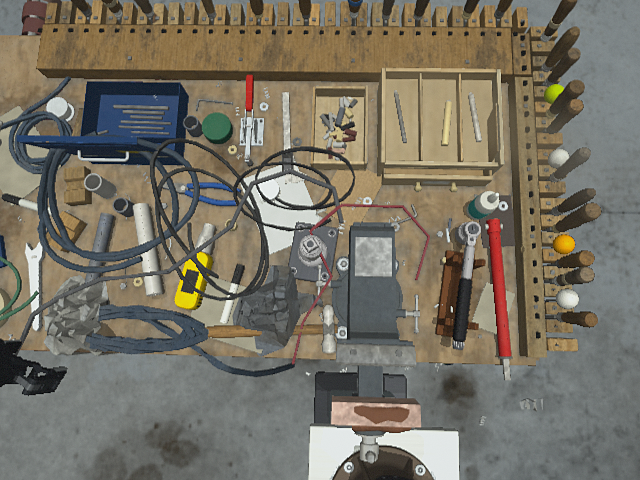

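View pics/scene0.png

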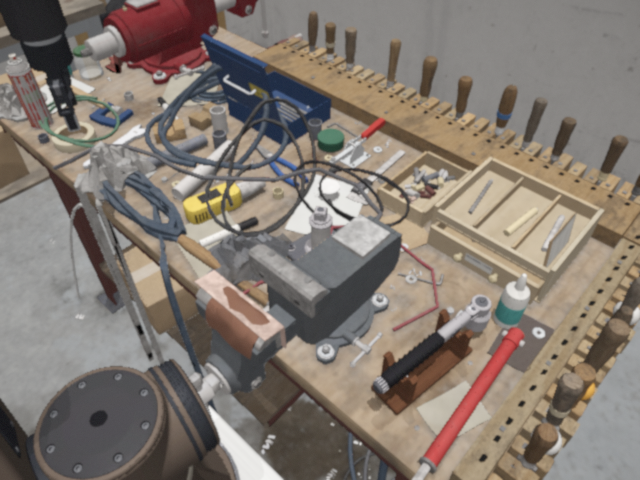

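The top view shows the wrench head at about (470,232), the handle running to (458,345) in its rest, and the nut at about (310,245). A vise stands between them, around (375,280). Next I measure from depth.

```bash
python3 - <<'E'
from h import *
d=np.load("top0.npy"); w=cloud("top",d); im=cv2.imread("pics/top0.png")
np.set_printoptions(precision=4,suppress=True)
# wrench handle: points z 0.06..0.1 near
sub=np.zeros((480,640),bool); sub[215:355,440:485]=1
m=sub&(w[...,2]>0.078)&(w[...,2]<0.115)
p=w[m]; print("wrench n",len(p),p.min(0),p.max(0))
xs=np.arange(p[:,0].min(),p[:,0].max(),0.012)
for a in xs:
    q=p[(p[:,0]>=a)&(p[:,0]<a+.012)]
    if len(q): print(a.round(3),q.mean(0),q[:,1].min(),q[:,1].max(),np.median(q[:,2]),len(q))
# nut
sub[:]=0; sub[215:275,280:345]=1
for lo,hi in((.112,.13),(.09,.112),(.07,.09),(.05,.07)):
    q=w[sub&(w[...,2]>lo)&(w[...,2]<hi)]; print(lo,len(q),q.mean(0) if len(q) else'',q.min(0) if len(q) else'',q.max(0) if len(q) else'')
for (u,v) in [(375,255),(375,300),(345,240),(400,230),(375,350),(480,205),(495,290),(330,330),(340,265),(310,244)]: print(u,v,w[v,u])
# height map max in region
c1=cv2.resize(im[215:280,270:350],None,fx=6,fy=6,interpolation=cv2.INTER_CUBIC)
hm=np.nan_to_num(w[...,2]); h8=cv2.applyColorMap(np.clip(hm/0.35*255,0,255).astype(np.uint8),cv2.COLORMAP_JET)
c2=h8[60:360,150:550]
c1=cv2.resize(c1,(480,390));c2=cv2.resize(c2,(400,300))
o=np.zeros((590,800,3),np.uint8); o[:390,:400]=cv2.resize(c1,(400,390));o[:300,400:]=c2
o[300:590,400:700]=cv2.resize(im[205:350,410:560],(300,290),interpolation=cv2.INTER_CUBIC)
cv2.imwrite("pics/c1.png",o)
E
```

```text
wrench n 1628 [ 0.3253 -0.1982  0.078 ] [ 0.5901 -0.1153  0.0908]
0.325 [ 0.3313 -0.1415  0.0828] -0.15312460292257876 -0.13294209942502186 0.08295570123078722 60
0.337 [ 0.3434 -0.1431  0.0835] -0.15525324570715301 -0.1327654238739862 0.08322668866892605 65
0.349 [ 0.3556 -0.144   0.0848] -0.15773301276507312 -0.13283961281539927 0.08532364493638046 76
0.361 [ 0.3682 -0.1528  0.0847] -0.1810906444781505 -0.1341104343634289 0.08486652144067955 99
0.373 [ 0.379  -0.1457  0.0843] -0.18154433225336328 -0.11530869797301366 0.08488288271457888 140
0.385 [ 0.3913 -0.1466  0.0852] -0.1614804509732238 -0.11739845066581983 0.08517595103987892 77
0.397 [ 0.4035 -0.1505  0.0849] -0.16343626284756207 -0.14013387389521204 0.08521518464346177 71
0.409 [ 0.4151 -0.153   0.0852] -0.16598696370959373 -0.1414953929780618 0.08543976435301529 69
0.421 [ 0.4268 -0.1537  0.0846] -0.16764625261414665 -0.142754297820912 0.08494403713148857 74
0.433 [ 0.4388 -0.1556  0.0852] -0.1679883939017467 -0.1450823770144611 0.08541276935831339 72
0.445 [ 0.4511 -0.1575  0.085 ] -0.1718704443017476 -0.145762608310816 0
[... 1105 characters left out ...]
.0822] -0.1814730207109386 -0.17190324298788287 0.08189585168019156 5
0.112 140 [0.5267 0.1621 0.1193] [0.5121 0.1463 0.1125] [0.5439 0.1769 0.1253]
0.09 274 [0.5245 0.1614 0.0973] [0.5033 0.1387 0.0904] [0.5499 0.1866 0.1106]
0.07 3 [0.516  0.1642 0.0893] [0.5041 0.1406 0.0888] [0.5267 0.1869 0.0898]
0.05 7 [0.5105 0.1555 0.0549] [0.5083 0.1479 0.0502] [0.5142 0.1695 0.0605]
375 255 [0.5008 0.0351 0.1591]
375 300 [0.4156 0.0336 0.1509]
345 240 [ 0.5589  0.0886 -0.0036]
400 230 [ 0.5846 -0.0373 -0.0003]
375 350 [0.327  0.0394 0.217 ]
480 205 [ 0.6248 -0.1932  0.0826]
495 290 [ 0.4507 -0.2418  0.0187]
330 330 [0.3544 0.1182 0.0236]
340 265 [0.498  0.0993 0.0166]
310 244 [0.5263 0.1624 0.1192]
```

View pics/c1.png

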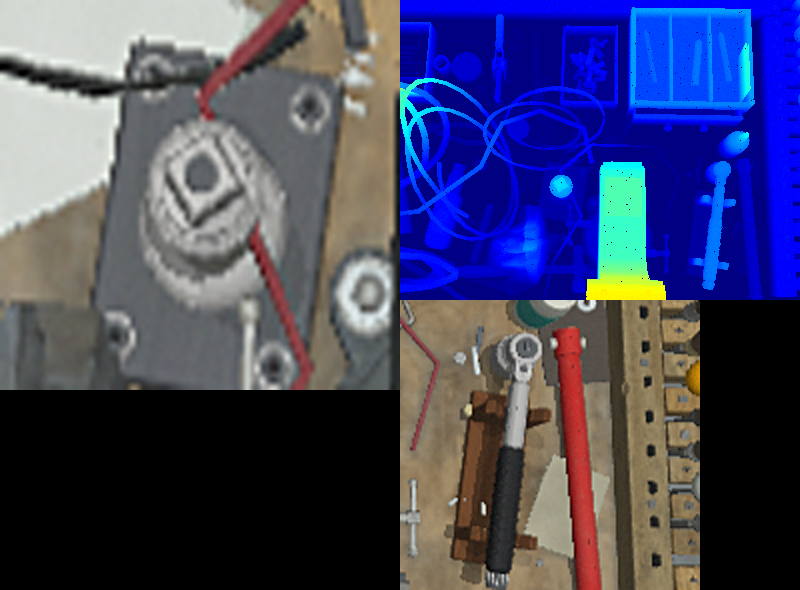

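```bash
python3 - <<'E'
from h import *
from scipy.optimize import minimize
np.set_printoptions(precision=4,suppress=True)
im=cv2.imread("pics/top0.png"); w=cloud("top",np.load("top0.npy"))
sub=np.zeros((480,640),bool); sub[215:355,440:485]=1
p=w[sub&(w[...,2]>0.078)&(w[...,2]<0.1)]
# handle line (points within 14mm), iterate
a=np.array([.44,-.156]); u=np.array([-.99,.139])
for i in range(8):
    n=np.array([-u[1],u[0]]); q=p[:,:2]; s=(q-a)@n; t=(q-a)@u
    k=(abs(s)<.0125)&(abs(t)<.09); c=np.polyfit(t[k],s[k],1); a=a+n*c[1]; u=u+n*c[0]; u/=np.linalg.norm(u)
n=np.array([-u[1],u[0]]); s=(p[:,:2]-a)@n; t=(p[:,:2]-a)@u
print("line",a,u,"ang",np.degrees(np.arctan2(u[1],u[0])),"t range",np.percentile(t,[.3,99.7]))
ch=(abs(s)>.017)&(abs(s)<.034)
t2=t[ch]; t1=t2[(t2<0)&(t2>-.1)]; tt=t2[t2>0]; print("cheeks",t1.mean(),np.ptp(t1),tt.mean(),np.ptp(tt),"mid",a+u*(t1.mean()+tt.mean())/2, len(t1),len(tt))
hd=t<-.115; print("head",p[hd][:,:2].mean(0), (t[hd].min(),t[hd].max()), s[hd].min(),s[hd].max())
# nut
for nm in("top","scene"):
    W=cloud(nm,np.load(nm+"0.npy")); q=W[(W[...,2]>.116)&(W[...,2]<.125)&(np.hypot(W[...,0]-.527,W[...,1]-.162)<.02)]
    g=cv2.GaussianBlur(cv2.cvtColor(cv2.imread(f"pics/{nm}0.png"),cv2.COLOR_BGR2GRAY).astype(np.float32),(0,0),.7)
    G=np.hypot(cv2.Sobel(g,-1,1,0),cv2.Sobel(g,-1,0,1))
    e=np.linspace(-1,1,25); sq=np.concatenate([np.c_[e,e*0+1],np.c_[e,e*0-1],np.c_[e*0+1,e],np.c_[e*0-1,e]])
    def sc(v):
        r=R.from_euler('z',v[2]).as_matrix()[:2,:2]; tot=0
        for h,z in((.009,.12),(.012,.115)):
            P=np.c_[sq*h@r.T+v[:2],np.full(len(sq),z)]; uv=proj(nm,P).astype(np.float32)
            tot+=cv2.remap(G,uv[None,:,0],uv[None,:,1],cv2.INTER_LINEAR).mean()
        return -tot
    best=sorted([(r.fun,*r.x) for th in np.arange(0,1.57,.13) for r in[minimize(sc,[.5265,.162,th],method="Nelder-Mead",options=dict(initial_simplex=np.array([[.5265,.162,th],[.5295,.162,th],[.5265,.165,th],[.5265,.162,th+.15]])))]])
    print(nm,len(q),q.mean(0) if len(q) else '',[np.array([*b[:3],np.degrees(b[3])%90]) for b in best[:4]])
# base plate orientation hint skipped; heights in swept sector
dx=w[...,0]-.527; dy=w[...,1]-.162; r=np.hypot(dx,dy); th=np.degrees(np.arctan2(dy,dx))
for lo in range(-40,130,20):
    k=(r>.03)&(r<.26)&(th>=lo)&(th<lo+20); z=w[...,2][k]; print(lo,"maxz",np.nanpercentile(z,[90,99,100]))
E
```

```text
line [ 0.44   -0.1557] [-0.9899  0.1415] ang 171.86478295390467 t range [-0.1502  0.1149]
cheeks -0.06705026218519318 0.013912001007840562 0.06389857089446202 0.013906139744289378 mid [ 0.4416 -0.1559] 88 90
head [ 0.5718 -0.175 ] (np.float64(-0.15191943709702652), np.float64(-0.11506514220715011)) -0.015386415602632517 0.017392616105332596Traceback (most recent call last):
  File "<stdin>", line 29, in <module>
    res = _minimize_neldermead(fun, x0, args, callback, bounds=bounds,
                               **options)
    fsim[j] = func(sim[j])
              ~~~~^^^^^^^^
    fx = function(np.copy(x), *(wrapper_args + args))
  File "<stdin>", line 26, in sc
  File "h.py", line 12, in proj
    K,Rm,t=cam(n); q=(np.atleast_2d(P)@Rm.T+t)@K.T; return q[:,:2]/q[:,2:]
           ~~~^^^
  File "h.py", line 5, in cam
    m=manip.camera_model(n); K=np.array([[m['fx'],0,m['cx']],[0,m['fy'],m['cy']],[0,0,1]])
ValueError: time passes only in moves, steps and waits
```

Emit:
{"method": "jog_arm", "body": {
  "dr": [
    [0, 0, 0],
    [0, 0, 0],
    [0, 0, 0],
    [0, 0, 0],
    [0, 0, 0],
    [0, 0, 0],
    [0, 0, 0],
    [0, 0, 0],
    [0, 0, 0],
    [0, 0, 0],
    [0, 0, 0],
    [0, 0, 0],
    [0, 0, 0],
    [0, 0, 0],
    [0, 0, 0],
    [0, 0, 0],
    [0, 0, 0]
  ],
  "travel": [
    [0, 0, -0.035],
    [0, 0, -0.035],
    [0, 0, -0.035],
    [0.031, 0.021, 0],
    [0.031, 0.021, 0],
    [0.031, 0.021, 0],
    [0.031, 0.021, 0],
    [0.031, 0.021, 0],
    [0.031, 0.021, 0],
    [0.031, 0.021, 0],
    [0.031, 0.021, 0],
    [0.031, 0.021, 0],
    [0.031, 0.021, 0],
    [0.031, 0.021, 0],
    [0.031, 0.021, 0],
    [0.031, 0.021, 0],
    [0.031, 0.021, 0]
  ],
  "fingers": [1, 1, 1, 1, 1, 1, 1, 1, 1, 1, 1, 1, 1, 1, 1, 1, 1]
}}

```text
time_s: 1.52
eef_pos: [0.5579, 0.1487, 0.3362]
orientation: [0.974, -0.226, -0.0, 0.0]
contact_force: [1.1, 1.5, 0.4]
opening: 1.001
finger_force: 0.0
```

Emit:
{"method": "jog_arm", "body": {
  "dr": [
    [0, 0, 0],
    [0, 0, 0],
    [0, 0, 0],
    [0, 0, 0],
    [0, 0, 0],
    [0, 0, 0],
    [0, 0, 0],
    [0, 0, 0],
    [0, 0, 0],
    [0, 0, -0.105],
    [0, 0, -0.105],
    [0, 0, -0.105],
    [0, 0, 0],
    [0, 0, 0]
  ],
  "travel": [
    [0.003, 0.036, 0],
    [0.003, 0.036, 0],
    [0.003, 0.036, 0],
    [0.003, 0.036, 0],
    [0.003, 0.036, 0],
    [0.003, 0.036, 0],
    [0.003, 0.036, 0],
    [0.003, 0.036, 0],
    [0.003, 0.036, 0],
    [0, 0, 0.03],
    [0, 0, 0.03],
    [0, 0, 0.03],
    [0, 0, 0],
    [0, 0, 0]
  ],
  "fingers": [1, 1, 1, 1, 1, 1, 1, 1, 1, 1, 1, 1, 1, 1]
}}

```text
time_s: 2.68
eef_pos: [0.4381, -0.1525, 0.2458]
orientation: [0.997, -0.072, -0.002, 0.0]
contact_force: [0.6, 0.2, 0.3]
opening: 0.999
finger_force: 0.0
```

```bash
cat > h.py <<'E'
import numpy as np, cv2, os, pickle
from station import manip
from scipy.spatial.transform import Rotation as R
np.set_printoptions(precision=4,suppress=True)
if not os.path.exists("cams.pkl"):
    pickle.dump({n:{k:np.array(v) for k,v in manip.camera_model(n).items() if k in("fx","fy","cx","cy","rvec","tvec")} for n in("top","scene")},open("cams.pkl","wb"))
CAMS=pickle.load(open("cams.pkl","rb"))
def cam(n):
    m=CAMS[n]; K=np.array([[m['fx'],0,m['cx']],[0,m['fy'],m['cy']],[0,0,1]],float)
    return K,R.from_rotvec(np.ravel(m['rvec'])).as_matrix(),np.ravel(m['tvec'])
def cloud(n,d):
    K,Rm,t=cam(n); v,u=np.mgrid[:480,:640]
    p=np.stack([(u-K[0,2])/K[0,0]*d,(v-K[1,2])/K[1,1]*d,d],-1)
    w=(p-t)@Rm; w[d==0]=np.nan; return w
def proj(n,P):
    K,Rm,t=cam(n); q=(np.atleast_2d(P)@Rm.T+t)@K.T; return q[:,:2]/q[:,2:]
def st():
    o=manip.observe(); r=R.from_quat(o["orientation"]).as_matrix(); yaw=np.arctan2(r[1,0],r[0,0])
    print("t %.2f"%o["time_s"],"pos",o["eef_pos"],"yaw %.4f"%yaw,"tz",r[:,2],"open %.3f"%o["opening"],"ff %.1f"%o["finger_force"],"F",o["contact_force"],"T",o["wrist_torque"],"j",o["joints"])
    return o,r,yaw
def totool(dxyz,r=None):
    if r is None: r=R.from_quat(manip.observe()["orientation"]).as_matrix()
    return r.T@np.array(dxyz)
E
python3 - <<'E'
from h import *
from scipy.optimize import minimize
o,r,yaw=st()
print("to TCP(.4416,-.1559,.055):",totool(np.array([.4416,-.1559,.055])-o["eef_pos"],r))
w=cloud("top",np.load("top0.npy"))
for nm in("top","scene"):
    W=cloud(nm,np.load(nm+"0.npy")); q=W[(W[...,2]>.116)&(W[...,2]<.125)&(np.hypot(W[...,0]-.527,W[...,1]-.162)<.02)]
    g=cv2.GaussianBlur(cv2.cvtColor(cv2.imread(f"pics/{nm}0.png"),cv2.COLOR_BGR2GRAY).astype(np.float32),(0,0),.7)
    G=np.hypot(cv2.Sobel(g,-1,1,0),cv2.Sobel(g,-1,0,1))
    e=np.linspace(-1,1,25); sq=np.concatenate([np.c_[e,e*0+1],np.c_[e,e*0-1],np.c_[e*0+1,e],np.c_[e*0-1,e]])
    def sc(v):
        rr=R.from_euler('z',v[2]).as_matrix()[:2,:2]; tot=0
        for h,z in((.009,.12),(.012,.115)):
            uv=proj(nm,np.c_[sq*h@rr.T+v[:2],np.full(len(sq),z)]).astype(np.float32)
            tot+=cv2.remap(G,uv[None,:,0],uv[None,:,1],cv2.INTER_LINEAR).mean()
        return -tot
    best=sorted([(q_.fun,*q_.x) for th in np.arange(0,1.57,.13) for q_ in[minimize(sc,[.5265,.162,th],method="Nelder-Mead",options=dict(initial_simplex=np.array([[.5265,.162,th],[.5295,.162,th],[.5265,.165,th],[.5265,.162,th+.15]])))]])
    print(nm,len(q),q.mean(0) if len(q) else '',[np.array([*b[:3],np.degrees(b[3])%90]) for b in best[:4]])
dx=w[...,0]-.527; dy=w[...,1]-.162; rr=np.hypot(dx,dy); th=np.degrees(np.arctan2(dy,dx))
for lo in range(-40,130,20):
    k=(rr>.03)&(rr<.26)&(th>=lo)&(th<lo+20); print(lo,"z",np.nanpercentile(w[...,2][k],[90,99,100]))
im=cv2.imread("pics/scene0.png"); a=cv2.resize(im[195:245,290:350],(600,500),interpolation=cv2.INTER_CUBIC); cv2.imwrite("pics/nut_s.png",a)
E
```

```text
t 2.68 pos [ 0.4381 -0.1525  0.2458] yaw -0.1451 tz [-0.0032 -0.0006 -1.    ] open 0.999 ff 0.0 F [0.6125 0.2287 0.2785] T [ 0.0262 -0.031   0.0002] j [ 0.0916 -0.0054 -0.4072  0.0003 -1.1722  1.334 ]
to TCP(.4416,-.1559,.055): [0.0046 0.0027 0.1908]
top 124 [0.527  0.1625 0.1198] [array([-359.2394,    0.522 ,    0.1656,   35.0025]), array([-359.1068,    0.5219,    0.1656,   35.6283]), array([-359.0976,    0.522 ,    0.1655,   35.1756]), array([-358.9745,    0.5219,    0.1656,   35.6703])]
scene 99 [0.5256 0.1627 0.1195] [array([-479.4991,    0.5452,    0.156 ,   74.1225]), array([-479.1385,    0.5453,    0.1565,   73.8809]), array([-479.0764,    0.5452,    0.1561,   76.1211]), array([-344.2016,    0.5237,    0.1704,   68.539 ])]
-40 z [0.0484 0.0984 0.1018]
-20 z [0.0452 0.0543 0.0564]
0 z [0.0428 0.0523 0.0561]
20 z [0.0465 0.0595 0.0654]
40 z [0.0669 0.0769 0.0831]
60 z [0.0565 0.0755 0.0795]
80 z [0.055  0.0727 0.0748]
100 z [0.0491 0.0561 0.0595]
120 z [0.0467 0.0603 0.0701]
```

View pics/nut_s.png

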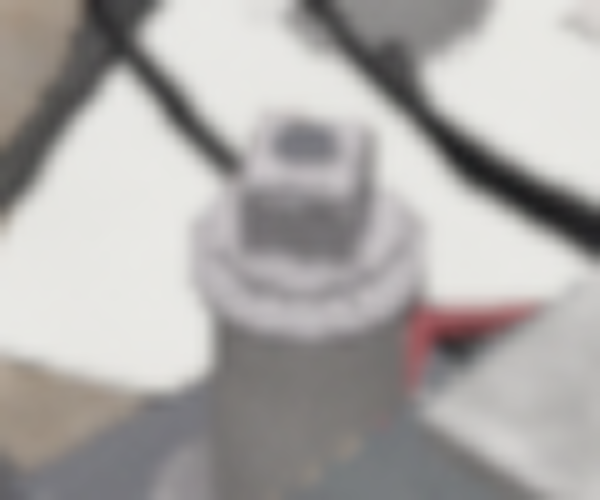

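Emit:
{"method": "jog_arm", "body": {
  "dr": [
    [0, 0, 0],
    [0, 0, 0],
    [0, 0, 0],
    [0, 0, 0],
    [0, 0, 0],
    [0, 0, 0],
    [0, 0, 0],
    [0, 0, 0]
  ],
  "travel": [
    [0.0046, 0.0027, 0.03],
    [0, 0, 0.036],
    [0, 0, 0.036],
    [0, 0, 0.036],
    [0, 0, 0.03],
    [0, 0, 0.0228],
    [0, 0, 0],
    [0, 0, 0]
  ],
  "fingers": [1, 1, 1, 1, 1, 1, 1, 1]
}}

```text
time_s: 3.35
eef_pos: [0.4443, -0.1554, 0.0565]
orientation: [0.997, -0.071, -0.0, 0.0]
contact_force: [0.1, -0.3, 0.0]
opening: 0.998
finger_force: 0.0
```

```bash
python3 - <<'E'
from h import *
o,r,yaw=st()
print("rem",totool(np.array([.4416,-.1559,.055])-o["eef_pos"],r))
K,Rm,t=cam("scene")
def bp(x,y,z):
    uv=np.array([290+(x+.5)/10-.5,195+(y+.5)/10-.5,1]); ray=Rm.T@np.linalg.solve(K,uv); c=-Rm.T@t
    return (c+ray*(z-c[2])/ray[2])[:2]
for A,B,z in(((240,250),(355,262),.10),((243,185),(357,195),.115)):
    a,b=bp(*A,z),bp(*B,z); d=b-a; print(a,b,np.linalg.norm(d),np.degrees(np.arctan2(d[1],d[0]))%90)
W=cloud("scene",np.load("scene0.npy"))
q=W[(W[...,2]>.101)&(W[...,2]<.1145)&(np.hypot(W[...,0]-.527,W[...,1]-.162)<.019)]
print(len(q)); print(q[:60])
E
```

```text
t 3.35 pos [ 0.4443 -0.1554  0.0565] yaw -0.1429 tz [-0.0004 -0.0006 -1.    ] open 0.998 ff 0.0 F [ 0.1367 -0.3228  0.0054] T [-0.0871 -0.0756  0.0357] j [ 0.0836  0.2224 -0.6529  0.0009 -0.6959  1.3435]
rem [-0.0026  0.0008  0.0015]
[0.5123 0.1691] [0.5251 0.1503] 0.022780102893822596 34.187020998782856
[0.5147 0.1704] [0.5277 0.1522] 0.022322023696991954 35.439162767155715
87
[[0.5278 0.1797 0.1136]
 [0.5413 0.1601 0.114 ]
 [0.5402 0.159  0.1128]
 [0.5404 0.1591 0.1099]
 [0.5176 0.1727 0.1143]
 [0.539  0.1579 0.109 ]
 [0.5391 0.158  0.1062]
 [0.5135 0.1688 0.1143]
 [0.5306 0.1528 0.1127]
 [0.5397 0.1585 0.1027]
 [0.5208 0.1597 0.1124]
 [0.5292 0.1516 0.1118]
 [0.5396 0.1557 0.1019]
 [0.5409 0.1542 0.1019]
 [0.5105 0.166  0.1129]
 [0.5142 0.1669 0.1097]
 [0.5144 0.1644 0.1112]
 [0.5168 0.164  0.1097]
 [0.5152 0.1598 0.1136]
 [0.5167 0.1586 0.1133]
 [0.5181 0.1572 0.1133]
 [0.5194 0.1557 0.1134]
 [0.5214 0.1524 0.1141]
 [0.5242 0.1496 0.1139]
 [0.5311 0.1533 0.1067]
 [0.5367 0.1557 0.1012]
 [0.5125 0.168  0.1075]
 [0.5131 0.1659 0.1084]
 [0.5147 0.1647 0.1081]
 [0.515  0.1623 0.1094]
 [0.5146 0.1592 0.1118]
 [0.5174 0.1592 0.1098]
 [0.5164 0.1556 0.1128]
 [0.5182 0.1547 0.1122]
 [0.519  0.1528 0.1128]
 [0.521  0.152  0.1119]
 [0.5232 0.1514 0.1108]
 [0.5244 0.1498 0.111 ]
 [0.532  0.1541 0.1028]
 [0.5357 0.1522 0.1014]
 [0.5362 0.15   0.1025]
 [0.5135 0.169  0.1035]
 [0.5134 0.1662 0.1053]
 [0.5126 0.1628 0.1081]
 [0.5146 0.1619 0.1073]
 [0.5158 0.1604 0.1075]
 [0.5184 0.1602 0.1057]
 [0.5163 0.1555 0.1103]
 [0.5202 0.1566 0.1068]
 [0.5206 0.1543 0.108 ]
 [0.5211 0.1521 0.1091]
 [0.5204 0.1488 0.1118]
 [0.5237 0.1492 0.1092]
 [0.5312 0.1533 0.1012]
 [0.5111 0.1695 0.1021]
 [0.5117 0.1673 0.1031]
 [0.514  0.1668 0.1018]
 [0.5124 0.1626 0.1057]
 [0.516  0.1633 0.1027]
 [0.5146 0.1593 0.1064]]
```

Emit:
{"method": "jog_arm", "body": {
  "dr": [
    [0, 0, 0],
    [0, 0, 0],
    [0, 0, 0],
    [0, 0, 0],
    [0, 0, 0],
    [0, 0, 0],
    [0, 0, 0],
    [0, 0, 0],
    [0, 0, 0],
    [0, 0, 0]
  ],
  "travel": [
    [-0.0026, 0.0008, 0.001],
    [0, 0, 0],
    [0, 0, 0],
    [0, 0, 0],
    [0, 0, 0],
    [0, 0, 0],
    [0, 0, 0],
    [0, 0, 0],
    [0, 0, 0],
    [0, 0, 0]
  ],
  "fingers": [1, 0, 0, 0, 0, 0, 0, 0, 0, 0],
  "force": 90
}}

```text
time_s: 4.18
eef_pos: [0.4407, -0.156, 0.0553]
orientation: [0.997, -0.071, 0.0, 0.0]
contact_force: [-2.5, 0.7, 8.8]
opening: 0.269
finger_force: 88.2
```

```bash
python3 -c "
from h import *
st()"
```

```text
t 4.18 pos [ 0.4407 -0.156   0.0553] yaw -0.1416 tz [ 0.0008 -0.0002 -1.    ] open 0.269 ff 88.2 F [-2.5183  0.7267  8.8436] T [0.4548 0.8243 0.0918] j [ 0.0827  0.2192 -0.6614  0.0005 -0.6895  1.3462]
```

Emit:
{"method": "jog_arm", "body": {
  "dr": [
    [0, 0, 0],
    [0, 0, 0],
    [0, 0, 0],
    [0, 0, 0],
    [0, 0, 0],
    [0, 0, 0],
    [0, 0, 0],
    [0, 0, 0],
    [0, 0, 0]
  ],
  "travel": [
    [0, 0, -0.01],
    [0, 0, -0.02],
    [0, 0, -0.035],
    [0, 0, -0.035],
    [0, 0, -0.035],
    [0, 0, -0.035],
    [0, 0, -0.035],
    [0, 0, -0.025],
    [0, 0, 0]
  ],
  "fingers": [0, 0, 0, 0, 0, 0, 0, 0, 0]
}}

```text
time_s: 4.93
eef_pos: [0.4422, -0.1564, 0.2898]
orientation: [0.997, -0.071, 0.004, 0.0]
contact_force: [0.4, 0.9, -2.2]
opening: 0.267
finger_force: 88.8
```

```bash
python3 -c "
from h import *
o,r,yaw=st()
# target: handle dir 35deg -> yaw=35-180
g=np.radians(35); nut=np.array([.5265,.1628]); tgt=np.array([*(nut+.13*np.array([np.cos(g),np.sin(g)])),.2853])
dy=(np.radians(-145)-yaw)
print(tgt,'world d',tgt-o['eef_pos'],'tool d',totool(tgt-o['eef_pos'],r),'dyaw',dy,'rotz',-dy)
"
```

```text
t 4.93 pos [ 0.4422 -0.1564  0.2898] yaw -0.1414 tz [ 0.0077 -0.0009 -1.    ] open 0.267 ff 88.8 F [ 0.3997  0.885  -2.1555] T [-0.0252 -0.1706  0.0387] j [ 0.0827 -0.0297 -0.3306  0.0016 -1.2623  1.3462]
[0.633  0.2374 0.2853] world d [ 0.1907  0.3938 -0.0045] tool d [ 0.1333 -0.4167  0.0056] dyaw -2.3893089121081017 rotz 2.3893089121081017
```

Emit:
{"method": "jog_arm", "body": {
  "dr": [
    [0, 0, 0],
    [0, 0, 0],
    [0, 0, 0],
    [0, 0, 0],
    [0, 0, 0],
    [0, 0, 0],
    [0, 0, 0],
    [0, 0, 0],
    [0, 0, 0],
    [0, 0, 0],
    [0, 0, 0],
    [0, 0, 0]
  ],
  "travel": [
    [0.005, -0.016, 0],
    [0.009, -0.029, 0],
    [0.012, -0.037, 0],
    [0.012, -0.037, 0],
    [0.012, -0.037, 0],
    [0.012, -0.037, 0],
    [0.012, -0.037, 0],
    [0.012, -0.037, 0],
    [0.012, -0.037, 0],
    [0.012, -0.037, 0],
    [0.012, -0.037, 0],
    [0.013, -0.039, 0]
  ],
  "fingers": [0, 0, 0, 0, 0, 0, 0, 0, 0, 0, 0, 0]
}}

```text
time_s: 5.93
eef_pos: [0.6324, 0.2392, 0.2824]
orientation: [0.997, -0.071, -0.002, 0.001]
contact_force: [1.6, -0.3, -4.4]
opening: 0.263
finger_force: 88.9
```

Emit:
{"method": "jog_arm", "body": {
  "dr": [
    [0, 0, 0.119],
    [0, 0, 0.119],
    [0, 0, 0.119],
    [0, 0, 0.119],
    [0, 0, 0.119],
    [0, 0, 0.119],
    [0, 0, 0.119],
    [0, 0, 0.119],
    [0, 0, 0.119],
    [0, 0, 0.119],
    [0, 0, 0.119],
    [0, 0, 0.119],
    [0, 0, 0.119],
    [0, 0, 0.119],
    [0, 0, 0.119],
    [0, 0, 0.119],
    [0, 0, 0.119],
    [0, 0, 0.119],
    [0, 0, 0.119],
    [0, 0, 0.119]
  ],
  "travel": [
    [0, 0, 0],
    [0, 0, 0],
    [0, 0, 0],
    [0, 0, 0],
    [0, 0, 0],
    [0, 0, 0],
    [0, 0, 0],
    [0, 0, 0],
    [0, 0, 0],
    [0, 0, 0],
    [0, 0, 0],
    [0, 0, 0],
    [0, 0, 0],
    [0, 0, 0],
    [0, 0, 0],
    [0, 0, 0],
    [0, 0, 0],
    [0, 0, 0],
    [0, 0, 0],
    [0, 0, 0]
  ],
  "fingers": [0, 0, 0, 0, 0, 0, 0, 0, 0, 0, 0, 0, 0, 0, 0, 0, 0, 0, 0, 0]
}}

```text
time_s: 7.6
eef_pos: [0.6322, 0.2377, 0.2823]
orientation: [-0.302, 0.953, -0.0, -0.002]
contact_force: [-0.3, -0.1, -3.3]
opening: 0.266
finger_force: 89.5
```

Emit:
{"method": "jog_arm", "body": {
  "dr": [
    [0, 0, 0.009],
    [0, 0, 0],
    [0, 0, 0]
  ],
  "travel": [
    [0, 0, 0],
    [0, 0, 0],
    [0, 0, 0]
  ],
  "fingers": [0, 0, 0]
}}

```text
time_s: 7.85
eef_pos: [0.6327, 0.2377, 0.2835]
orientation: [-0.302, 0.953, -0.0, -0.001]
contact_force: [0.3, -0.4, -3.0]
opening: 0.262
finger_force: 89.4
```

```bash
python3 -c "
from h import *
o,r,yaw=st()
g=np.radians(35); nut=np.array([.5265,.1628]); tgt=np.array([*(nut+.13*np.array([np.cos(g),np.sin(g)])),.2853])
dy=(np.radians(-145)-yaw)
print(tgt,'world d',tgt-o['eef_pos'],'tool d',totool(tgt-o['eef_pos'],r),'dyaw',dy,'rotz',-dy)
# level correction rotvec in tool
print('level',np.cross(r.T@np.array([0,0,0])+[0,0,1], r.T@np.array([0,0,-1.])))
"
```

```text
t 7.85 pos [0.6327 0.2377 0.2835] yaw -2.5271 tz [-0.0013 -0.0006 -1.    ] open 0.262 ff 89.4 F [ 0.3295 -0.4392 -3.0052] T [ 0.0769 -0.1764 -0.0148] j [ 0.6469  0.3359  0.0964 -0.0003 -1.3328 -1.6032]
[0.633  0.2374 0.2853] world d [ 0.0003 -0.0003  0.0018] tool d [-0.0001 -0.0004 -0.0018] dyaw -0.0036050844416286587 rotz 0.0036050844416286587
level [ 0.0002 -0.0014  0.    ]
```

Emit:
{"method": "jog_arm", "body": {
  "dr": [
    [0, 0, 0.0036],
    [0, 0, 0],
    [0, 0, 0],
    [0, 0, 0],
    [0, 0, 0],
    [0, 0, 0]
  ],
  "travel": [
    [0, 0, 0.02],
    [0, 0, 0.035],
    [0, 0, 0.035],
    [0, 0, 0.025],
    [0, 0, 0],
    [0, 0, 0]
  ],
  "fingers": [0, 0, 0, 0, 0, 0]
}}

```text
time_s: 8.35
eef_pos: [0.6325, 0.2372, 0.1684]
orientation: [-0.3, 0.954, -0.001, -0.002]
contact_force: [-0.1, -0.1, -2.3]
opening: 0.263
finger_force: 89.3
```

```bash
python3 - <<'E'
from h import *
o,r,yaw=st()
ims={}
for n in("top","scene"):
    im,d=manip.read_camera(n); np.save(n+"1.npy",d); cv2.imwrite(f"pics/{n}1.png",im); ims[n]=im
    W=cloud(n,d); 
    q=W[(W[...,2]>.165)&(W[...,2]<.215)&(np.hypot(W[...,0]-.5265,W[...,1]-.1628)<.028)]
    print(n,len(q),q.mean(0),q.min(0),q.max(0))
    g=np.array([np.cos(yaw+np.pi),np.sin(yaw+np.pi)]); nn=np.array([-g[1],g[0]])
    h=o["eef_pos"][:2]
    al=(W[...,:2]-h)@g; s=(W[...,:2]-h)@nn
    for a in np.arange(-.16,-.03,.01):
        k=(al>a)&(al<a+.01)&(abs(s)<.026)&(W[...,2]>.17)&(W[...,2]<.22)
        if k.sum()>3: print("%.3f n%d s %.4f [%.4f %.4f] z %.4f"%(a+.005,k.sum(),s[k].mean(),s[k].min(),s[k].max(),np.median(W[...,2][k])))
a=cv2.resize(ims["top"][190:280,270:370],(400,360),interpolation=cv2.INTER_CUBIC);b=cv2.resize(ims["scene"][160:250,280:380],(400,360),interpolation=cv2.INTER_CUBIC)
cv2.imwrite("pics/hov.png",np.hstack([a,b]))
E
```

```text
t 8.35 pos [0.6325 0.2372 0.1684] yaw -2.5324 tz [-0.0024 -0.0023 -1.    ] open 0.263 ff 89.3 F [-0.108  -0.0565 -2.2955] T [ 0.1321 -0.3209  0.0581] j [ 0.647   0.4029 -0.0687  0.0004 -1.1026 -1.6087]
top 500 [0.5234 0.1608 0.1891] [0.502  0.137  0.1653] [0.5522 0.1833 0.203 ]
-0.155 n28 s -0.0013 [-0.0109 0.0096] z 0.1734
-0.145 n111 s -0.0004 [-0.0206 0.0169] z 0.1956
-0.135 n107 s -0.0006 [-0.0216 0.0180] z 0.1971
-0.125 n83 s -0.0006 [-0.0217 0.0170] z 0.1967
-0.115 n52 s -0.0012 [-0.0105 0.0073] z 0.1959
-0.105 n47 s -0.0014 [-0.0100 0.0070] z 0.1953
-0.095 n55 s -0.0008 [-0.0106 0.0079] z 0.1955
-0.085 n53 s -0.0010 [-0.0106 0.0080] z 0.1975
-0.075 n50 s -0.0011 [-0.0105 0.0079] z 0.1974
-0.065 n58 s -0.0013 [-0.0118 0.0086] z 0.1968
-0.055 n55 s -0.0009 [-0.0113 0.0086] z 0.1972
-0.045 n56 s -0.0011 [-0.0113 0.0087] z 0.1975
-0.035 n48 s -0.0010 [-0.0105 0.0080] z 0.1981
scene 549 [0.5195 0.1573 0.1861] [0.5005 0.1393 0.165 ] [0.5514 0.1825 0.2028]
-0.155 n24 s -0.0000 [-0.0057 0.0109] z 0.1735
-0.145 n228 s -0.0003 [-0.0164 0.0183] z 0.1862
-0.135 n112 s -0.0021 [-0.0208 0.0198] z 0.1973
-0.125 n58 s -0.0005 [-0.0198 0.0203] z 0.1986
-0.115 n29 s 0.0008 [-0.0082 0.0093] z 0.1978
-0.105 n29 s -0.0003 [-0.0093 0.0085] z 0.1972
-0.095 n43 s -0.0016 [-0.0093 0.0079] z 0.1968
-0.085 n33 s -0.0011 [-0.0088 0.0088] z 0.1993
-0.075 n37 s -0.0012 [-0.0093 0.0098] z 0.1993
-0.065 n41 s -0.0012 [-0.0098 0.0103] z 0.1988
-0.055 n37 s -0.0018 [-0.0101 0.0098] z 0.1988
-0.045 n31 s 0.0004 [-0.0090 0.0105] z 0.1994
-0.035 n29 s -0.0024 [-0.0093 0.0085] z 0.1995
```

View pics/hov.png

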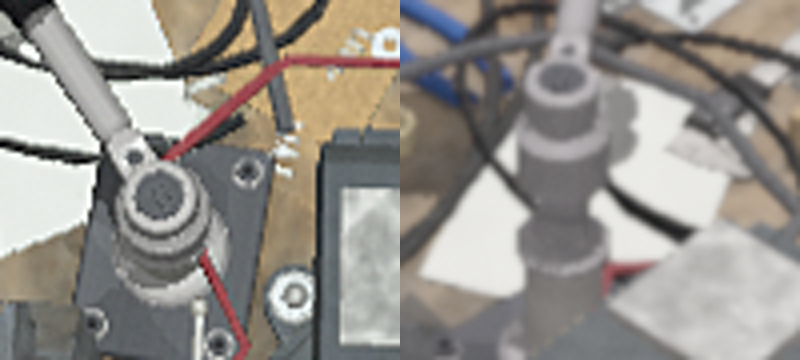

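Emit:
{"method": "jog_arm", "body": {
  "dr": [
    [0, 0, 0],
    [0, 0, 0],
    [0, 0, 0],
    [0, 0, 0],
    [0, 0, 0],
    [0, 0, 0]
  ],
  "travel": [
    [0, 0.0005, 0.006],
    [0, 0, 0.006],
    [0, 0, 0.004],
    [0, 0, 0.004],
    [0, 0, 0.002],
    [0, 0, 0]
  ],
  "fingers": [0, 0, 0, 0, 0, 0]
}}

```text
time_s: 8.95
eef_pos: [0.6335, 0.2386, 0.1486]
orientation: [-0.299, 0.954, -0.0, 0.001]
contact_force: [1.1, 1.7, 4.1]
opening: 0.267
finger_force: 90.8
```

```bash
python3 -c "
from h import *
o,r,yaw=st()"
```

```text
t 8.95 pos [0.6335 0.2386 0.1486] yaw -2.5337 tz [ 0.002   0.0005 -1.    ] open 0.267 ff 90.8 F [1.0669 1.7082 4.1169] T [0.142  0.2734 0.0087] j [ 0.6479  0.4178 -0.0938  0.001  -1.0573 -1.6113]
```

Emit:
{"method": "jog_arm", "body": {
  "dr": [
    [0, 0, 0],
    [0, 0, 0],
    [0, 0, 0],
    [0, 0, 0],
    [0, 0, 0]
  ],
  "travel": [
    [-0.001, 0, 0.001],
    [0, 0, 0.002],
    [0, 0, 0.002],
    [0, 0, 0.001],
    [0, 0, 0]
  ],
  "fingers": [0, 0, 0, 0, 0]
}}

```text
time_s: 9.37
eef_pos: [0.6346, 0.2393, 0.143]
orientation: [-0.299, 0.954, -0.0, 0.001]
contact_force: [1.6, 2.1, 8.1]
opening: 0.268
finger_force: 91.4
```

```bash
python3 -c "
from h import *
o,r,yaw=st()"
```

```text
t 9.37 pos [0.6346 0.2393 0.143 ] yaw -2.5337 tz [ 0.0026  0.0007 -1.    ] open 0.268 ff 91.4 F [1.5979 2.0911 8.1397] T [ 0.1056  0.4074 -0.1273] j [ 0.6478  0.4239 -0.0978  0.0011 -1.0465 -1.6113]
```

Emit:
{"method": "jog_arm", "body": {
  "dr": [
    [0, 0, 0],
    [0, 0, 0],
    [0, 0, 0],
    [0, 0, 0],
    [0, 0, 0]
  ],
  "travel": [
    [-0.001, 0, 0.001],
    [0, 0, 0.002],
    [0, 0, 0.002],
    [0, 0, 0.001],
    [0, 0, 0]
  ],
  "fingers": [0, 0, 0, 0, 0]
}}

```text
time_s: 9.78
eef_pos: [0.6356, 0.24, 0.1367]
orientation: [-0.299, 0.954, 0.0, 0.002]
contact_force: [1.9, 4.0, 5.7]
opening: 0.266
finger_force: 91.5
```

```bash
python3 - <<'E'
from h import *
o,r,yaw=st()
for n in("top","scene"):
    im,d=manip.read_camera(n); W=cloud(n,d); g=-r[:2,0]; nn=np.array([-g[1],g[0]]); h=o["eef_pos"][:2]
    al=(W[...,:2]-h)@g; s=(W[...,:2]-h)@nn
    print(n,[(round(a+.01,2),round(float(np.median(W[...,2][k])),4),round(float(s[k].mean()),4)) for a in np.arange(-.15,-.03,.02) for k in[(al>a)&(al<a+.02)&(abs(s)<.02)&(W[...,2]>.14)&(W[...,2]<.19)]])
E
```

```text
t 9.78 pos [0.6356 0.24   0.1367] yaw -2.5338 tz [ 0.0029  0.0012 -1.    ] open 0.266 ff 91.5 F [1.9325 3.9562 5.658 ] T [ 0.3911 -0.3511 -0.0175] j [ 0.6477  0.4307 -0.1023  0.0009 -1.0348 -1.6112]
top [(np.float64(-0.14), 0.1809, 0.0008), (np.float64(-0.12), 0.1797, -0.0), (np.float64(-0.1), 0.1764, -0.0015), (np.float64(-0.08), 0.1753, -0.001), (np.float64(-0.06), 0.1731, -0.0008), (np.float64(-0.04), 0.171, -0.0014)]
scene [(np.float64(-0.14), 0.1726, -0.0014), (np.float64(-0.12), 0.1791, -0.0002), (np.float64(-0.1), 0.1764, -0.0006), (np.float64(-0.08), 0.1748, -0.0017), (np.float64(-0.06), 0.1727, -0.0009), (np.float64(-0.04), 0.1703, -0.0014)]
```

```bash
python3 - <<'E'
from h import *
g=np.radians(34.9); e1=np.array([np.cos(g),np.sin(g)]); e2=np.array([-e1[1],e1[0]]); c0=np.array([.527,.1635])
for n in("top","scene"):
    W=cloud(n,np.load(n+"0.npy")); xy=W[...,:2]-c0; rr=np.hypot(xy[...,0],xy[...,1]); z=W[...,2]
    print(n,"z hist",np.histogram(z[(rr<.02)&(z>.09)],bins=np.arange(.09,.126,.003)))
    for tz in(.1185,.1175):
        q=xy[(rr<.018)&(z>tz)&(z<.1225)]
        print(n,tz,len(q),"e1",np.percentile(q@e1,[0,3,50,97,100]),"e2",np.percentile(q@e2,[0,3,50,97,100]))
    # hover head
    W=cloud(n,np.load(n+"1.npy")); tcp=np.array([.6325,.2372]); al=(W[...,:2]-tcp)@e1; s=(W[...,:2]-tcp)@e2; z=W[...,2]
    k=(al<-.105)&(al>-.17)&(abs(s)<.03)&(z>.19)&(z<.215)
    a_,s_=al[k],s[k]; 
    print(" head al",np.percentile(a_,[0,2,98,100]),"s",np.percentile(s_,[0,2,98,100]))
    wd=[(round(a,3),round(float(np.ptp(s_[(a_>a)&(a_<a+.004)])),4)) for a in np.arange(-.156,-.106,.004) if ((a_>a)&(a_<a+.004)).sum()>2]; print(wd)
E
```

```text
top z hist (array([ 2, 13, 44, 68, 16,  2,  4,  6, 24, 51, 52,  7]), array([0.09 , 0.093, 0.096, 0.099, 0.102, 0.105, 0.108, 0.111, 0.114,
       0.117, 0.12 , 0.123, 0.126]))
top 0.1185 80 e1 [-0.0106 -0.0098 -0.0007  0.0089  0.0094] e2 [-0.0123 -0.011  -0.002   0.0083  0.009 ]
top 0.1175 96 e1 [-0.0106 -0.0099 -0.0006  0.0095  0.0108] e2 [-0.0124 -0.0114 -0.0018  0.0086  0.0101]
 head al [-0.1514 -0.1497 -0.1065 -0.1051] s [-0.018  -0.0164  0.0139  0.0159]
[(np.float64(-0.152), 0.0184), (np.float64(-0.148), 0.0258), (np.float64(-0.144), 0.0298), (np.float64(-0.14), 0.0332), (np.float64(-0.136), 0.0333), (np.float64(-0.132), 0.0333), (np.float64(-0.128), 0.0293), (np.float64(-0.124), 0.0242), (np.float64(-0.12), 0.0176), (np.float64(-0.116), 0.0165), (np.float64(-0.112), 0.0176), (np.float64(-0.108), 0.016)]
scene z hist (array([ 2, 17, 38, 65, 15, 18, 16, 18, 29, 51, 35,  2]), array([0.09 , 0.093, 0.096, 0.099, 0.102, 0.105, 0.108, 0.111, 0.114,
       0.117, 0.12 , 0.123, 0.126]))
scene 0.1185 60 e1 [-0.0099 -0.0093  0.      0.0102  0.0106] e2 [-0.0095 -0.0087  0.0004  0.0104  0.0108]
scene 0.1175 78 e1 [-0.0099 -0.0095 -0.0015  0.01    0.0106] e2 [-0.0112 -0.0101  0.0004  0.0106  0.0112]
 head al [-0.1514 -0.15   -0.1069 -0.1057] s [-0.0165 -0.0154  0.0151  0.017 ]
[(np.float64(-0.152), 0.0147), (np.float64(-0.148), 0.0242), (np.float64(-0.144), 0.0279), (np.float64(-0.14), 0.0317), (np.float64(-0.136), 0.0335), (np.float64(-0.132), 0.0317), (np.float64(-0.128), 0.0276), (np.float64(-0.124), 0.0262), (np.float64(-0.12), 0.0146), (np.float64(-0.116), 0.0166), (np.float64(-0.112), 0.0186), (np.float64(-0.108), 0.0168)]
```

Emit:
{"method": "jog_arm", "body": {
  "dr": [
    [0, 0, 0],
    [0, 0, 0],
    [0, 0, 0],
    [0, 0, 0],
    [0, 0, 0]
  ],
  "travel": [
    [0, 0, -0.008],
    [0, 0, -0.012],
    [0, 0, -0.012],
    [0, 0, 0],
    [0, 0, 0]
  ],
  "fingers": [0, 0, 0, 0, 0]
}}

```text
time_s: 10.3
eef_pos: [0.6345, 0.2395, 0.1685]
orientation: [-0.299, 0.954, 0.0, 0.001]
contact_force: [0.2, -0.2, -4.9]
opening: 0.264
finger_force: 90.2
```

```bash
cat > hv.py <<'E'
from h import *
import sys
o,r,yaw=st()
for n in("top","scene"):
    im,d=manip.read_camera(n); np.save(n+sys.argv[1]+".npy",d); cv2.imwrite(f"pics/{n}{sys.argv[1]}.png",im)
    W=cloud(n,d); g=-r[:2,0]/np.linalg.norm(r[:2,0]); nn=np.array([-g[1],g[0]]); h=o["eef_pos"][:2]
    al=(W[...,:2]-h)@g; s=(W[...,:2]-h)@nn; z=W[...,2]; z0=o["eef_pos"][2]
    k=(al<-.04)&(al>-.15)&(abs(s)<.007)&(abs(z-z0-.033)<.025)
    c=np.polyfit(al[k],z[k],1); c=np.polyfit(al[k][abs(z[k]-np.polyval(c,al[k]))<.004],z[k][abs(z[k]-np.polyval(c,al[k]))<.004],1)
    print(n,"slope",c[0],"z at head",np.polyval(c,-.13),"z at grip",c[1])
E
python3 hv.py 2
```

```text
t 10.30 pos [0.6345 0.2395 0.1685] yaw -2.5346 tz [ 0.0012  0.0012 -1.    ] open 0.264 ff 90.2 F [ 0.1873 -0.161  -4.8569] T [ 0.1853 -0.1786  0.017 ] j [ 0.6475  0.4043 -0.0658 -0.0003 -1.099  -1.6112]
top slope -0.09574789516183223 z at head 0.21083325682927795 z at grip 0.19838603045823977
scene slope -0.03514247639386542 z at head 0.20654217836784425 z at grip 0.20197365643664175
```

Emit:
{"method": "jog_arm", "body": {
  "dr": [
    [0, -0.04, 0],
    [0, -0.04, 0],
    [0, 0, 0],
    [0, 0, 0]
  ],
  "travel": [
    [0, 0, -0.005],
    [0, 0, 0],
    [0, 0, 0],
    [0, 0, 0]
  ],
  "fingers": [0, 0, 0, 0]
}}

```text
time_s: 10.73
eef_pos: [0.6335, 0.2388, 0.1722]
orientation: [-0.299, 0.954, 0.012, 0.037]
contact_force: [0.1, -0.1, -3.8]
opening: 0.268
finger_force: 90.1
```

```bash
cat > hw.py <<'E'
from h import *
import sys
o,r,yaw=st(); tag=sys.argv[1]
g=-r[:2,0]/np.linalg.norm(r[:2,0]); nn=np.array([-g[1],g[0]]); h=o["eef_pos"][:2]
for n in("top","scene"):
    im,d=manip.read_camera(n); np.save(n+tag+".npy",d); cv2.imwrite(f"pics/{n}{tag}.png",im)
    W=cloud(n,d); al=(W[...,:2]-h)@g; s=(W[...,:2]-h)@nn; z=W[...,2]; z0=o["eef_pos"][2]
    pr=[]
    for a in np.arange(-.15,-.03,.01):
        k=(al>a)&(al<a+.01)&(abs(s)<.007)&(abs(z-z0-.033)<.03); pr.append(float(np.median(z[k])) if k.sum()>3 else np.nan)
    print(n,"z(al -.145...-.035)",np.array(pr))
    zt=np.nanmedian(pr[:4])
    k=(al<-.105)&(al>-.17)&(abs(s)<.03)&(abs(z-zt)<.008); a_,s_=al[k],s[k]
    cen=[]; 
    pts=[]
    for a in np.arange(-.155,-.12,.002):
        kk=(a_>=a)&(a_<a+.002)
        if kk.sum()>3: pts+= [(a+.001,s_[kk].max()),(a+.001,s_[kk].min())]
    P=np.array(pts); A=np.c_[2*P,np.ones(len(P))]; sol=np.linalg.lstsq(A,(P**2).sum(1),rcond=None)[0]
    print("  head circle al,s",sol[:2],"R",np.sqrt(sol[2]+sol[0]**2+sol[1]**2),"xy",h+g*sol[0]+nn*sol[1],"end",a_.min())
E
python3 hw.py 3
```

```text
t 10.73 pos [0.6335 0.2388 0.1722] yaw -2.5345 tz [ 0.064   0.0446 -0.997 ] open 0.268 ff 90.1 F [ 0.0661 -0.0864 -3.7814] T [-0.1318  0.0898  0.0401] j [ 0.6495  0.3578 -0.1333  0.0038 -1.0017 -1.6152]
top z(al -.145...-.035) [0.2056 0.2057 0.2044 0.2026 0.2021 0.2036 0.2042 0.204  0.2034 0.2031
 0.2028 0.2028]
  head circle al,s [-0.1358 -0.0013] R 0.01669227913519433 xy [0.5227 0.1602] end -0.15313664051889395
scene z(al -.145...-.035) [0.2028 0.206  0.2042 0.2026 0.2022 0.2028 0.2041 0.2039 0.204  0.2029
 0.2027 0.203 ]
  head circle al,s [-0.1367  0.0004] R 0.01636235664369632 xy [0.521  0.1611] end -0.1549583728706625
```

Emit:
{"method": "jog_arm", "body": {
  "dr": [
    [0, -0.02, 0],
    [0, 0, 0],
    [0, 0, 0],
    [0, 0, 0],
    [0, 0, 0]
  ],
  "travel": [
    [-0.0065, -0.0008, 0],
    [0.001, 0, 0.01],
    [0.0005, 0, 0.005],
    [0, 0, 0],
    [0, 0, 0]
  ],
  "fingers": [0, 0, 0, 0, 0]
}}

```text
time_s: 11.25
eef_pos: [0.6396, 0.2421, 0.1567]
orientation: [-0.299, 0.953, 0.015, 0.047]
contact_force: [0.5, 0.3, -4.2]
opening: 0.269
finger_force: 90.0
```

```bash
python3 hw.py 4
```

```text
t 11.25 pos [0.6396 0.2421 0.1567] yaw -2.5344 tz [ 0.0801  0.0556 -0.9952] open 0.269 ff 90.0 F [ 0.5434  0.2739 -4.2191] T [-0.1029  0.1501  0.0917] j [ 0.6483  0.3706 -0.1539  0.005  -0.9487 -1.6147]
top z(al -.145...-.035) [0.1868 0.1878 0.1861 0.185  0.184  0.1862 0.1875 0.1866 0.1863 0.1865
 0.1868 0.1861]
  head circle al,s [-0.1363 -0.0013] R 0.016788197595113928 xy [0.5284 0.1632] end -0.1535273007017986
scene z(al -.145...-.035) [0.1868 0.1875 0.1872 0.1852 0.1852 0.1868 0.1871 0.1871 0.1872 0.1873
 0.1873 0.1868]
  head circle al,s [-0.1369  0.0003] R 0.01604620145513527 xy [0.527  0.1641] end -0.15439814429549056
```

Emit:
{"method": "jog_arm", "body": {
  "dr": [
    [0, 0, 0],
    [0, 0, 0],
    [0, 0, 0],
    [0, 0, 0],
    [0, 0, 0],
    [0, 0, 0]
  ],
  "travel": [
    [0.0004, 0, 0.004],
    [0.0004, 0, 0.004],
    [0.0003, 0, 0.003],
    [0.0002, 0, 0.002],
    [0, 0, 0],
    [0, 0, 0]
  ],
  "fingers": [0, 0, 0, 0, 0, 0]
}}

```text
time_s: 11.85
eef_pos: [0.6396, 0.242, 0.1444]
orientation: [-0.299, 0.953, 0.015, 0.047]
contact_force: [-1.3, -1.5, -5.5]
opening: 0.268
finger_force: 90.1
```

```bash
python3 hw.py 5
```

```text
t 11.85 pos [0.6396 0.242  0.1444] yaw -2.5345 tz [ 0.0809  0.0563 -0.9951] open 0.268 ff 90.1 F [-1.2546 -1.5005 -5.5333] T [-0.4843  0.7575 -0.0479] j [ 0.6483  0.3806 -0.1692  0.005  -0.9224 -1.6149]
top z(al -.145...-.035) [0.1752 0.1752 0.1743 0.1726 0.1723 0.1739 0.1747 0.175  0.1744 0.1741
 0.1741 0.174 ]
  head circle al,s [-0.1368 -0.0012] R 0.016499479016271315 xy [0.528 0.163] end -0.15345322122787586
scene z(al -.145...-.035) [0.1735 0.1754 0.1741 0.1727 0.1725 0.1733 0.1746 0.1748 0.1739 0.1743
 0.1739 0.174 ]
  head circle al,s [-0.1368 -0.0001] R 0.016110250527972683 xy [0.5274 0.1639] end -0.1535364701241087
```

Emit:
{"method": "jog_arm", "body": {
  "dr": [
    [0, 0, 0],
    [0, 0, 0],
    [0, 0, 0],
    [0, 0, 0],
    [0, 0, 0],
    [0, 0, 0]
  ],
  "travel": [
    [0.0008, 0, 0.002],
    [0.0002, 0, 0.002],
    [0.0002, 0, 0.002],
    [0.0001, 0, 0.001],
    [0, 0, 0],
    [0, 0, 0]
  ],
  "fingers": [0, 0, 0, 0, 0, 0]
}}

```text
time_s: 12.45
eef_pos: [0.6395, 0.2419, 0.1376]
orientation: [-0.299, 0.953, 0.015, 0.047]
contact_force: [-2.0, -0.5, -3.8]
opening: 0.266
finger_force: 90.1
```

```bash
python3 hw.py 6
```

```text
t 12.45 pos [0.6395 0.2419 0.1376] yaw -2.5344 tz [ 0.0816  0.0567 -0.9951] open 0.266 ff 90.1 F [-1.9938 -0.5384 -3.7763] T [-0.5098  0.7014  0.0055] j [ 0.6484  0.386  -0.1783  0.0052 -0.907  -1.615 ]
top z(al -.145...-.035) [0.1676 0.1686 0.167  0.1659 0.1656 0.1677 0.1678 0.1677 0.1674 0.1675
 0.1673 0.1669]
  head circle al,s [-0.1367 -0.0012] R 0.016536552887038602 xy [0.5278 0.163 ] end -0.15353349224921575
scene z(al -.145...-.035) [0.1662 0.1683 0.1675 0.1651 0.166  0.1662 0.1672 0.1674 0.1673 0.1677
 0.1676 0.1669]
  head circle al,s [-0.1372 -0.    ] R 0.01610109383402987 xy [0.5268 0.1636] end -0.15324175669643428
```

Emit:
{"method": "jog_arm", "body": {
  "dr": [
    [0, 0, 0],
    [0, 0, 0],
    [0, 0, 0],
    [0, 0, 0],
    [0, 0, 0],
    [0, 0, 0]
  ],
  "travel": [
    [0.0007, 0, 0.002],
    [0.0002, 0, 0.002],
    [0.0002, 0, 0.002],
    [0.0002, 0, 0.002],
    [0.0001, 0, 0.001],
    [0, 0, 0]
  ],
  "fingers": [0, 0, 0, 0, 0, 0]
}}

```text
time_s: 13.05
eef_pos: [0.6398, 0.2421, 0.1295]
orientation: [-0.299, 0.953, 0.015, 0.048]
contact_force: [-0.9, 0.8, 1.9]
opening: 0.267
finger_force: 91.2
```

```bash
python3 hw.py 7
```

```text
t 13.05 pos [0.6398 0.2421 0.1295] yaw -2.5339 tz [ 0.0833  0.0574 -0.9949] open 0.267 ff 91.2 F [-0.9457  0.817   1.9242] T [-0.3313  0.9024 -0.0653] j [ 0.6485  0.3929 -0.1885  0.0059 -0.8882 -1.6152]
top z(al -.145...-.035) [0.1613 0.1617 0.1604 0.1587 0.1582 0.1601 0.1605 0.1602 0.1606 0.1598
 0.1601 0.1595]
  head circle al,s [-0.1365 -0.0012] R 0.016390984577243844 xy [0.5284 0.1632] end -0.15351462384487333
scene z(al -.145...-.035) [0.1601 0.1611 0.16   0.1582 0.1587 0.1591 0.1605 0.1599 0.1595 0.1604
 0.1597 0.159 ]
  head circle al,s [-0.1372  0.0002] R 0.016096151091221554 xy [0.527  0.1639] end -0.15454909035388656
```

Emit:
{"method": "jog_arm", "body": {
  "dr": [
    [0.003, 0, 0.03],
    [0.003, 0, 0.03],
    [0.003, 0, 0.03],
    [0.003, 0, 0.03],
    [0, 0, 0]
  ],
  "travel": [
    [6e-05, -0.0041, 0],
    [6e-05, -0.0041, 0],
    [6e-05, -0.0041, 0],
    [6e-05, -0.0041, 0],
    [0, 0, 0]
  ],
  "fingers": [0, 0, 0, 0, 0]
}}

```text
time_s: 13.57
eef_pos: [0.648, 0.2277, 0.1292]
orientation: [-0.24, 0.969, 0.012, 0.049]
contact_force: [-2.5, 1.6, 3.1]
opening: 0.266
finger_force: 91.2
```

```bash
cat > tq.py <<'E'
from h import *
o,r,yaw=st(); g=-r[:2,0]/np.linalg.norm(r[:2,0]); n=np.array([-g[1],g[0]])
nut=np.array([.5278,.1635]); d=o["eef_pos"][:2]-nut; a=np.arctan2(d[1],d[0])
F=o["contact_force"]; lv=np.array([*(nut+.022*g-o["eef_pos"][:2]),.02])
print("hand yaw %.3f"%(yaw+np.pi),"pos angle %.4f"%a,"rad %.4f"%np.linalg.norm(d),"Ft %.2f Fr %.2f"%(F[:2]@n,F[:2]@g),"Tz %.3f"%o["wrist_torque"][2],"M_pin(ref TCP) %.3f"%(o["wrist_torque"][2]-np.cross(lv,F)[2]))
E
python3 tq.py
```

```text
t 13.57 pos [0.648  0.2277 0.1292] yaw -2.6563 tz [ 0.0889  0.0471 -0.9949] open 0.266 ff 91.2 F [-2.4681  1.5802  3.0778] T [0.1879 1.4538 0.1333] j [ 0.629   0.3966 -0.1885  0.0184 -0.8861 -1.7254]
hand yaw 0.485 pos angle 0.4906 rad 0.1363 Ft 2.55 Fr -1.45 Tz 0.133 M_pin(ref TCP) 0.426
```

Emit:
{"method": "jog_arm", "body": {
  "dr": [
    [0.003, 0, 0.03],
    [0.003, 0, 0.03],
    [0, 0, 0]
  ],
  "travel": [
    [6e-05, -0.0041, 0],
    [6e-05, -0.0041, 0],
    [0, 0, 0]
  ],
  "fingers": [0, 0, 0]
}}

```text
time_s: 13.82
eef_pos: [0.6514, 0.221, 0.1292]
orientation: [-0.212, 0.976, 0.011, 0.049]
contact_force: [-2.1, 3.1, 3.5]
opening: 0.267
finger_force: 91.3
```

```bash
python3 tq.py
```

```text
t 13.82 pos [0.6514 0.221  0.1292] yaw -2.7148 tz [ 0.0915  0.0422 -0.9949] open 0.267 ff 91.3 F [-2.0976  3.0637  3.5322] T [1.0178 1.8967 0.5907] j [ 0.6202  0.3977 -0.1893  0.0243 -0.8848 -1.7787]
hand yaw 0.427 pos angle 0.4355 rad 0.1364 Ft 3.66 Fr -0.64 Tz 0.591 M_pin(ref TCP) 1.010
```

Emit:
{"method": "jog_arm", "body": {
  "dr": [
    [0.003, 0, 0.03],
    [0.002, 0, 0.02],
    [0, 0, 0]
  ],
  "travel": [
    [6e-05, -0.0041, 0],
    [3e-05, -0.0027, 0],
    [0, 0, 0]
  ],
  "fingers": [0, 0, 0]
}}

```text
time_s: 14.07
eef_pos: [0.6541, 0.2147, 0.129]
orientation: [-0.187, 0.981, 0.01, 0.049]
contact_force: [-3.7, 4.6, 3.8]
opening: 0.27
finger_force: 91.4
```

```bash
python3 tq.py
```

```text
t 14.07 pos [0.6541 0.2147 0.129 ] yaw -2.7649 tz [ 0.0934  0.0375 -0.9949] open 0.270 ff 91.4 F [-3.7309  4.5777  3.849 ] T [1.4364 1.9515 0.6794] j [ 0.6124  0.3985 -0.1906  0.0298 -0.8837 -1.8242]
hand yaw 0.377 pos angle 0.3853 rad 0.1363 Ft 5.63 Fr -1.79 Tz 0.679 M_pin(ref TCP) 1.325
```

Emit:
{"method": "jog_arm", "body": {
  "dr": [
    [0.002, 0, 0.02],
    [0.002, 0, 0.02],
    [0, 0, 0]
  ],
  "travel": [
    [3e-05, -0.0027, 0],
    [3e-05, -0.0027, 0],
    [0, 0, 0]
  ],
  "fingers": [0, 0, 0]
}}

```text
time_s: 14.32
eef_pos: [0.656, 0.2096, 0.129]
orientation: [-0.167, 0.985, 0.009, 0.05]
contact_force: [-3.0, 4.3, 4.5]
opening: 0.267
finger_force: 91.4
```

```bash
python3 tq.py
```

```text
t 14.32 pos [0.656  0.2096 0.129 ] yaw -2.8049 tz [ 0.0949  0.0337 -0.9949] open 0.267 ff 91.4 F [-3.0219  4.2623  4.4903] T [1.5274 1.9082 0.7867] j [ 0.6062  0.3988 -0.1919  0.0342 -0.883  -1.8607]
hand yaw 0.337 pos angle 0.3450 rad 0.1363 Ft 5.02 Fr -1.44 Tz 0.787 M_pin(ref TCP) 1.362
```

Emit:
{"method": "jog_arm", "body": {
  "dr": [
    [0.002, 0, 0.02],
    [0.002, 0, 0.02],
    [0, 0, 0]
  ],
  "travel": [
    [3e-05, -0.0027, 0],
    [3e-05, -0.0027, 0],
    [0, 0, 0]
  ],
  "fingers": [0, 0, 0]
}}

```text
time_s: 14.57
eef_pos: [0.6578, 0.2044, 0.129]
orientation: [-0.148, 0.988, 0.008, 0.05]
contact_force: [-2.8, 5.0, 4.3]
opening: 0.269
finger_force: 91.4
```

```bash
python3 tq.py
```

```text
t 14.57 pos [0.6578 0.2044 0.129 ] yaw -2.8450 tz [ 0.0962  0.0299 -0.9949] open 0.269 ff 91.4 F [-2.8498  4.9726  4.2949] T [1.6553 1.9259 0.8174] j [ 0.6001  0.3989 -0.1936  0.0384 -0.8821 -1.8972]
hand yaw 0.297 pos angle 0.3051 rad 0.1363 Ft 5.59 Fr -1.27 Tz 0.817 M_pin(ref TCP) 1.457
```

Emit:
{"method": "jog_arm", "body": {
  "dr": [
    [0.002, 0, 0.02],
    [0.002, 0, 0.02],
    [0, 0, 0]
  ],
  "travel": [
    [3e-05, -0.0027, 0],
    [3e-05, -0.0027, 0],
    [0, 0, 0]
  ],
  "fingers": [0, 0, 0]
}}

```text
time_s: 14.82
eef_pos: [0.6593, 0.1992, 0.129]
orientation: [-0.128, 0.991, 0.007, 0.05]
contact_force: [-2.5, 5.3, 3.6]
opening: 0.268
finger_force: 91.4
```

```bash
python3 tq.py
```

```text
t 14.82 pos [0.6593 0.1992 0.129 ] yaw -2.8850 tz [ 0.0974  0.0261 -0.9949] open 0.268 ff 91.4 F [-2.4922  5.2767  3.6416] T [1.665  1.7863 0.8202] j [ 0.594   0.3988 -0.1955  0.0426 -0.8815 -1.9337]
hand yaw 0.257 pos angle 0.2654 rad 0.1363 Ft 5.74 Fr -1.07 Tz 0.820 M_pin(ref TCP) 1.477
```

Emit:
{"method": "jog_arm", "body": {
  "dr": [
    [0.002, 0, 0.02],
    [0.002, 0, 0.02],
    [0, 0, 0]
  ],
  "travel": [
    [3e-05, -0.0027, 0],
    [3e-05, -0.0027, 0],
    [0, 0, 0]
  ],
  "fingers": [0, 0, 0]
}}

```text
time_s: 15.07
eef_pos: [0.6606, 0.194, 0.129]
orientation: [-0.108, 0.993, 0.006, 0.05]
contact_force: [-2.7, 4.8, 4.6]
opening: 0.267
finger_force: 91.5
```

```bash
python3 tq.py
```

```text
t 15.07 pos [0.6606 0.194  0.129 ] yaw -2.9250 tz [ 0.0984  0.0222 -0.9949] open 0.267 ff 91.5 F [-2.6922  4.7887  4.5975] T [1.8193 1.758  0.9129] j [ 0.5881  0.3985 -0.1978  0.0468 -0.8807 -1.9704]
hand yaw 0.217 pos angle 0.2259 rad 0.1362 Ft 5.26 Fr -1.60 Tz 0.913 M_pin(ref TCP) 1.515
```

Emit:
{"method": "jog_arm", "body": {
  "dr": [
    [0.002, 0, 0.02],
    [0.002, 0, 0.02],
    [0, 0, 0]
  ],
  "travel": [
    [3e-05, -0.0027, 0],
    [3e-05, -0.0027, 0],
    [0, 0, 0]
  ],
  "fingers": [0, 0, 0]
}}

```text
time_s: 15.32
eef_pos: [0.6617, 0.1887, 0.129]
orientation: [-0.088, 0.995, 0.005, 0.05]
contact_force: [-2.2, 5.9, 4.1]
opening: 0.265
finger_force: 91.5
```

```bash
python3 tq.py
```

```text
t 15.32 pos [0.6617 0.1887 0.129 ] yaw -2.9651 tz [ 0.0993  0.0183 -0.9949] open 0.265 ff 91.5 F [-2.2223  5.9443  4.0889] T [1.8555 1.6399 0.9837] j [ 0.5823  0.3979 -0.2003  0.051  -0.88   -2.0072]
hand yaw 0.176 pos angle 0.1864 rad 0.1362 Ft 6.24 Fr -1.14 Tz 0.984 M_pin(ref TCP) 1.698
```

Emit:
{"method": "jog_arm", "body": {
  "dr": [
    [0.002, 0, 0.02],
    [0.002, 0, 0.02],
    [0, 0, 0]
  ],
  "travel": [
    [3e-05, -0.0027, 0],
    [3e-05, -0.0027, 0],
    [0, 0, 0]
  ],
  "fingers": [0, 0, 0]
}}

```text
time_s: 15.57
eef_pos: [0.6625, 0.1834, 0.129]
orientation: [-0.068, 0.996, 0.004, 0.05]
contact_force: [-1.2, 5.1, 4.1]
opening: 0.261
finger_force: 91.5
```

```bash
python3 tq.py
```

```text
t 15.57 pos [0.6625 0.1834 0.129 ] yaw -3.0051 tz [ 0.0999  0.0143 -0.9949] open 0.261 ff 91.5 F [-1.2031  5.0606  4.103 ] T [1.9881 1.5093 0.9778] j [ 0.5764  0.3972 -0.2031  0.0551 -0.8794 -2.0439]
hand yaw 0.136 pos angle 0.1466 rad 0.1362 Ft 5.18 Fr -0.50 Tz 0.978 M_pin(ref TCP) 1.570
```

```bash
python3 hw.py 8; python3 tq.py | tail -1
```

```text
t 15.57 pos [0.6625 0.1834 0.129 ] yaw -3.0051 tz [ 0.0999  0.0143 -0.9949] open 0.261 ff 91.5 F [-1.2031  5.0606  4.103 ] T [1.9881 1.5093 0.9778] j [ 0.5764  0.3972 -0.2031  0.0551 -0.8794 -2.0439]
top z(al -.145...-.035) [0.1609 0.1616 0.1605 0.1592 0.1586 0.1598 0.1601 0.1596 0.16   0.1597
 0.1599 0.1594]
  head circle al,s [-0.136  -0.0025] R 0.016278454784203825 xy [0.5281 0.1624] end -0.15273587537993397
scene z(al -.145...-.035) [0.1609 0.1621 0.1605 0.1586 0.1577 0.159  0.1601 0.1599 0.1597 0.1597
 0.1591 0.1586]
  head circle al,s [-0.1373 -0.0015] R 0.01630603180457286 xy [0.5267 0.1632] end -0.1543512176642929
hand yaw 0.137 pos angle 0.1474 rad 0.1362 Ft 4.96 Fr -1.43 Tz 0.984 M_pin(ref TCP) 1.552
```

Emit:
{"method": "jog_arm", "body": {
  "dr": [
    [0.002, 0, 0.02],
    [0, 0, 0]
  ],
  "travel": [
    [3e-05, -0.0027, 0],
    [0, 0, 0]
  ],
  "fingers": [0, 0]
}}

```text
time_s: 15.83
eef_pos: [0.6629, 0.1808, 0.129]
orientation: [-0.058, 0.997, 0.003, 0.05]
contact_force: [-2.7, 5.7, 3.4]
opening: 0.27
finger_force: 91.5
```

```bash
python3 tq.py|tail -1; python3 hw.py 9; python3 tq.py | tail -1;
```

```text
hand yaw 0.117 pos angle 0.1273 rad 0.1362 Ft 5.95 Fr -1.98 Tz 1.043 M_pin(ref TCP) 1.725
t 15.83 pos [0.6629 0.1808 0.129 ] yaw -3.0250 tz [ 0.1002  0.0124 -0.9949] open 0.270 ff 91.5 F [-2.6604  5.6819  3.3719] T [2.0131 1.4867 1.043 ] j [ 0.5737  0.3968 -0.2046  0.0571 -0.8791 -2.0623]
top z(al -.145...-.035) [0.161  0.1614 0.1606 0.1581 0.1587 0.16   0.1601 0.1597 0.1608 0.1589
 0.1603 0.1583]
  head circle al,s [-0.136  -0.0026] R 0.01658932022337593 xy [0.5281 0.1624] end -0.1525993976960977
scene z(al -.145...-.035) [0.16   0.1621 0.1602 0.159  0.1574 0.1587 0.16   0.1605 0.1601 0.1596
 0.1584 0.1587]
  head circle al,s [-0.1372 -0.0016] R 0.016480281729935424 xy [0.5268 0.1633] end -0.15369464272866307
hand yaw 0.117 pos angle 0.1279 rad 0.1362 Ft 6.11 Fr -0.09 Tz 1.036 M_pin(ref TCP) 1.734
```

Emit:
{"method": "jog_arm", "body": {
  "dr": [
    [0.002, 0, 0.02],
    [0.001, 0, 0.01],
    [0, 0, 0]
  ],
  "travel": [
    [3e-05, -0.0027, 0],
    [1e-05, -0.0014, 0],
    [0, 0, 0]
  ],
  "fingers": [0, 0, 0]
}}

```text
time_s: 16.18
eef_pos: [0.6633, 0.1767, 0.129]
orientation: [-0.043, 0.998, 0.003, 0.051]
contact_force: [-1.7, 5.7, 4.3]
opening: 0.266
finger_force: 91.6
```

```bash
python3 tq.py
```

```text
t 16.18 pos [0.6633 0.1767 0.129 ] yaw -3.0549 tz [ 0.1006  0.0095 -0.9949] open 0.266 ff 91.6 F [-1.6715  5.6923  4.3499] T [2.0944 1.4469 1.108 ] j [ 0.5693  0.396  -0.207   0.0601 -0.8785 -2.0897]
hand yaw 0.087 pos angle 0.0974 rad 0.1362 Ft 5.82 Fr -1.17 Tz 1.108 M_pin(ref TCP) 1.774
```

Emit:
{"method": "jog_arm", "body": {
  "dr": [
    [0.002, 0, 0.02],
    [0.001, 0, 0.01],
    [0, 0, 0]
  ],
  "travel": [
    [3e-05, -0.0027, 0],
    [1e-05, -0.0014, 0],
    [0, 0, 0]
  ],
  "fingers": [0, 0, 0]
}}

```text
time_s: 16.43
eef_pos: [0.6636, 0.1727, 0.129]
orientation: [-0.028, 0.998, 0.002, 0.051]
contact_force: [-1.6, 5.1, 4.7]
opening: 0.267
finger_force: 91.6
```

```bash
python3 tq.py
```

```text
t 16.43 pos [0.6636 0.1727 0.129 ] yaw -3.0850 tz [ 0.1009  0.0065 -0.9949] open 0.267 ff 91.6 F [-1.5878  5.1136  4.6784] T [2.1864 1.3756 1.1962] j [ 0.565   0.3952 -0.2096  0.0631 -0.8781 -2.1174]
hand yaw 0.057 pos angle 0.0673 rad 0.1362 Ft 5.20 Fr -1.30 Tz 1.196 M_pin(ref TCP) 1.791
```

Emit:
{"method": "jog_arm", "body": {
  "dr": [
    [0.002, 0, 0.02],
    [0.001, 0, 0.01],
    [0, 0, 0]
  ],
  "travel": [
    [3e-05, -0.0027, 0],
    [1e-05, -0.0014, 0],
    [0, 0, 0]
  ],
  "fingers": [0, 0, 0]
}}

```text
time_s: 16.68
eef_pos: [0.6638, 0.1688, 0.129]
orientation: [-0.013, 0.999, 0.001, 0.051]
contact_force: [-1.1, 6.9, 4.5]
opening: 0.267
finger_force: 91.6
```

```bash
python3 tq.py
```

```text
t 16.68 pos [0.6638 0.1688 0.129 ] yaw -3.1154 tz [ 0.1012  0.0039 -0.9949] open 0.267 ff 91.6 F [-1.1043  6.9104  4.519 ] T [2.5341 1.4697 1.1315] j [ 0.561   0.3942 -0.2123  0.0657 -0.8774 -2.1453]
hand yaw 0.026 pos angle 0.0389 rad 0.1361 Ft 6.94 Fr -0.92 Tz 1.131 M_pin(ref TCP) 1.925
```

Emit:
{"method": "jog_arm", "body": {
  "dr": [
    [0.002, 0, 0.02],
    [0, 0, 0]
  ],
  "travel": [
    [3e-05, -0.0027, 0],
    [0, 0, 0]
  ],
  "fingers": [0, 0]
}}

```text
time_s: 16.85
eef_pos: [0.6639, 0.1662, 0.129]
orientation: [-0.003, 0.999, 0.001, 0.051]
contact_force: [-1.4, 7.6, 4.0]
opening: 0.264
finger_force: 91.5
```

```bash
python3 tq.py
```

```text
t 16.85 pos [0.6639 0.1662 0.129 ] yaw -3.1361 tz [ 0.1013  0.0021 -0.9949] open 0.264 ff 91.5 F [-1.4192  7.5897  3.9501] T [2.8598 1.5329 1.0077] j [ 0.5583  0.3934 -0.2141  0.0675 -0.8771 -2.1645]
hand yaw 0.005 pos angle 0.0198 rad 0.1361 Ft 7.60 Fr -1.38 Tz 1.008 M_pin(ref TCP) 1.877
```

Emit:
{"method": "jog_arm", "body": {
  "dr": [
    [0.002, 0, 0.02],
    [0, 0, 0]
  ],
  "travel": [
    [3e-05, -0.0027, 0],
    [0, 0, 0]
  ],
  "fingers": [0, 0]
}}

```text
time_s: 17.02
eef_pos: [0.6639, 0.1637, 0.129]
orientation: [0.007, 0.999, 0.001, 0.051]
contact_force: [-2.0, 7.6, 4.5]
opening: 0.264
finger_force: 91.5
```

```bash
python3 tq.py; python3 hw.py 10
```

```text
t 17.02 pos [0.6639 0.1637 0.129 ] yaw 3.1267 tz [ 0.1015  0.0005 -0.9948] open 0.264 ff 91.5 F [-2.014   7.6443  4.5012] T [3.1415 1.513  0.9315] j [ 0.5557  0.3927 -0.216   0.0692 -0.8766 -2.1833]
hand yaw 6.268 pos angle 0.0016 rad 0.1361 Ft 7.61 Fr -2.13 Tz 0.932 M_pin(ref TCP) 1.805
t 17.02 pos [0.6639 0.1637 0.129 ] yaw 3.1267 tz [ 0.1015  0.0005 -0.9948] open 0.264 ff 91.5 F [-2.014   7.6443  4.5012] T [3.1415 1.513  0.9315] j [ 0.5557  0.3927 -0.216   0.0692 -0.8766 -2.1833]
top z(al -.145...-.035) [0.1616 0.1619 0.1604 0.1587 0.1583 0.159  0.1602 0.1599 0.1596 0.1593
 0.159  0.1592]
  head circle al,s [-0.1358 -0.0041] R 0.016386314140682433 xy [0.5281 0.1616] end -0.15238526050613063
scene z(al -.145...-.035) [0.1608 0.1617 0.1598 0.1591 0.1567 0.1593 0.16   0.1596 0.1593 0.1591
 0.159  0.1587]
  head circle al,s [-0.1369 -0.0028] R 0.016306011967765557 xy [0.527 0.163] end -0.15504219067570177
```

Emit:
{"method": "jog_arm", "body": {
  "dr": [
    [-0.003, 0, -0.03],
    [-0.003, 0, -0.03],
    [-0.002, 0, -0.02],
    [0, 0, 0]
  ],
  "travel": [
    [-6e-05, 0.0041, 0],
    [-6e-05, 0.0041, 0],
    [-3e-05, 0.0027, 0],
    [0, 0, 0]
  ],
  "fingers": [0, 0, 0, 0]
}}

```text
time_s: 17.45
eef_pos: [0.6636, 0.1738, 0.1288]
orientation: [-0.033, 0.998, 0.002, 0.05]
contact_force: [-1.3, 2.8, 5.7]
opening: 0.265
finger_force: 91.5
```

```bash
python3 tq.py
```

```text
t 17.45 pos [0.6636 0.1738 0.1288] yaw -3.0746 tz [ 0.1     0.0067 -0.995 ] open 0.265 ff 91.5 F [-1.2604  2.8148  5.738 ] T [1.189  1.2365 0.7736] j [ 0.5662  0.3961 -0.2082  0.0623 -0.8792 -2.1077]
hand yaw 0.067 pos angle 0.0755 rad 0.1362 Ft 2.89 Fr -1.07 Tz 0.774 M_pin(ref TCP) 1.105
```

Emit:
{"method": "jog_arm", "body": {
  "dr": [
    [-0.003, 0, -0.03],
    [-0.002, 0, -0.02],
    [0, 0, 0]
  ],
  "travel": [
    [-6e-05, 0.0041, 0],
    [-3e-05, 0.0027, 0],
    [0, 0, 0]
  ],
  "fingers": [0, 0, 0]
}}

```text
time_s: 17.7
eef_pos: [0.663, 0.1797, 0.1287]
orientation: [-0.057, 0.997, 0.003, 0.05]
contact_force: [0.0, 1.7, 5.8]
opening: 0.264
finger_force: 91.4
```

```bash
python3 tq.py
```

```text
t 17.70 pos [0.663  0.1797 0.1287] yaw -3.0265 tz [ 0.099  0.011 -0.995] open 0.264 ff 91.4 F [0.0087 1.7107 5.7582] T [0.1776 1.0219 0.0333] j [ 0.5723  0.3976 -0.2041  0.0576 -0.8806 -2.0628]
hand yaw 0.115 pos angle 0.1190 rad 0.1362 Ft 1.70 Fr 0.21 Tz 0.033 M_pin(ref TCP) 0.227
```

Emit:
{"method": "jog_arm", "body": {
  "dr": [
    [-0.0015, 0, -0.015],
    [0, 0, 0],
    [0, 0, 0],
    [0, 0, 0],
    [0, 0, 0],
    [0, 0, 0]
  ],
  "travel": [
    [-3e-05, 0.002, 0],
    [-0.0003, 0, -0.003],
    [-0.0005, 0, -0.005],
    [-0.0008, 0, -0.008],
    [-0.0008, 0, -0.008],
    [0, 0, 0]
  ],
  "fingers": [0, 0, 0, 0, 0, 0]
}}

```text
time_s: 18.2
eef_pos: [0.6635, 0.1822, 0.1547]
orientation: [-0.065, 0.997, 0.004, 0.051]
contact_force: [0.3, 0.5, -3.7]
opening: 0.268
finger_force: 90.2
```

```bash
python3 tq.py; python3 hw.py 11
```

```text
t 18.20 pos [0.6635 0.1822 0.1547] yaw -3.0121 tz [ 0.1009  0.0137 -0.9948] open 0.268 ff 90.2 F [ 0.3025  0.4837 -3.6589] T [0.0393 0.1157 0.0284] j [ 0.5746  0.375  -0.1726  0.054  -0.9316 -2.0461]
hand yaw 0.130 pos angle 0.1368 rad 0.1370 Ft 0.44 Fr 0.36 Tz 0.028 M_pin(ref TCP) 0.079
t 18.20 pos [0.6635 0.1822 0.1547] yaw -3.0121 tz [ 0.1009  0.0137 -0.9948] open 0.268 ff 90.2 F [ 0.3025  0.4837 -3.6589] T [0.0393 0.1157 0.0284] j [ 0.5746  0.375  -0.1726  0.054  -0.9316 -2.0461]
top z(al -.145...-.035) [0.185  0.1855 0.1839 0.1824 0.1821 0.1839 0.1845 0.1851 0.1847 0.1844
 0.1846 0.1841]
  head circle al,s [-0.1359 -0.0015] R 0.01670500880235929 xy [0.5289 0.1632] end -0.15277803384759792
scene z(al -.145...-.035) [0.1836 0.1844 0.1827 0.1813 0.1808 0.1826 0.1835 0.1835 0.1837 0.1831
 0.1837 0.183 ]
  head circle al,s [-0.1376 -0.0009] R 0.016068938072114493 xy [0.5272 0.1635] end -0.1539778561000559
```

Emit:
{"method": "jog_arm", "body": {
  "dr": [
    [0, 0, 0],
    [0, 0, 0],
    [0, 0, 0],
    [0, 0, 0],
    [-0.012, 0, -0.119],
    [-0.012, 0, -0.119],
    [-0.012, 0, -0.119],
    [-0.012, 0, -0.119],
    [-0.012, 0, -0.119],
    [-0.012, 0, -0.119],
    [-0.012, 0, -0.119],
    [-0.012, 0, -0.119],
    [-0.012, 0, -0.119],
    [-0.012, 0, -0.119],
    [-0.012, 0, -0.119],
    [-0.012, 0, -0.119],
    [-0.012, 0, -0.119],
    [-0.012, 0, -0.119],
    [-0.012, 0, -0.119],
    [-0.012, 0, -0.119]
  ],
  "travel": [
    [-0.002, 0, -0.02],
    [-0.0037, 0, -0.036],
    [-0.0037, 0, -0.036],
    [-0.0037, 0, -0.036],
    [0, 0, 0],
    [0, 0, 0],
    [0, 0, 0],
    [0, 0, 0],
    [0, 0, 0],
    [0, 0, 0],
    [0, 0, 0],
    [0, 0, 0],
    [0, 0, 0],
    [0, 0, 0],
    [0, 0, 0],
    [0, 0, 0],
    [0, 0, 0],
    [0, 0, 0],
    [0, 0, 0],
    [0, 0, 0]
  ],
  "fingers": [0, 0, 0, 0, 0, 0, 0, 0, 0, 0, 0, 0, 0, 0, 0, 0, 0, 0, 0, 0]
}}

```text
time_s: 19.97
eef_pos: [0.6625, 0.182, 0.2805]
orientation: [0.853, -0.519, -0.044, -0.025]
contact_force: [0.4, -0.3, -3.6]
opening: 0.267
finger_force: 90.1
```

Emit:
{"method": "jog_arm", "body": {
  "dr": [
    [-0.012, 0, -0.119],
    [-0.012, 0, -0.119],
    [-0.012, 0, -0.119],
    [-0.012, 0, -0.119],
    [-0.012, 0, -0.119],
    [-0.012, 0, -0.119],
    [-0.012, 0, -0.119],
    [-0.0115, 0, -0.115],
    [0, 0, 0]
  ],
  "travel": [
    [0, 0, 0],
    [0, 0, 0],
    [0, 0, 0],
    [0, 0, 0],
    [0, 0, 0],
    [0, 0, 0],
    [0, 0, 0],
    [0, 0, 0],
    [0, 0, 0]
  ],
  "fingers": [0, 0, 0, 0, 0, 0, 0, 0, 0]
}}

```text
time_s: 20.72
eef_pos: [0.6624, 0.1825, 0.2801]
orientation: [0.996, -0.07, -0.051, -0.003]
contact_force: [-0.3, 0.2, -4.3]
opening: 0.267
finger_force: 90.1
```

```bash
python3 -c "
from h import *
o,r,yaw=st()
print('d',totool(np.array([.445,-.156,.27])-o['eef_pos'],r),'dyaw',-.1416-yaw,'up in tool',r.T@np.array([0,0,1.]))"
```

```text
t 20.72 pos [0.6624 0.1825 0.2801] yaw -0.1399 tz [-0.1021  0.0136 -0.9947] open 0.267 ff 90.1 F [-0.3173  0.1542 -4.2536] T [-0.0557 -0.2373  0.042 ] j [ 0.5161  0.4167  0.2307 -0.0626 -1.4673  0.9239]
d [-0.1662  0.3655  0.0276] dyaw -0.0017326171872581453 up in tool [-0.103   0.0008 -0.9947]
```

Emit:
{"method": "jog_arm", "body": {
  "dr": [
    [0, 0, 0],
    [0, 0, 0],
    [0, 0, 0],
    [0, 0, 0],
    [0, 0, 0],
    [0, 0, 0],
    [0, 0, 0],
    [0, 0, 0],
    [0, 0, 0],
    [0, 0, 0],
    [0, 0, 0],
    [0, 0, 0],
    [0, 0, 0],
    [0, 0, 0]
  ],
  "travel": [
    [-0.0062, 0.0155, 0.001],
    [-0.012, 0.027, 0.002],
    [-0.0148, 0.0323, 0.0024],
    [-0.0148, 0.0323, 0.0024],
    [-0.0148, 0.0323, 0.0024],
    [-0.0148, 0.0323, 0.0024],
    [-0.0148, 0.0323, 0.0024],
    [-0.0148, 0.0323, 0.0024],
    [-0.0148, 0.0323, 0.0024],
    [-0.0148, 0.0323, 0.0024],
    [-0.0148, 0.0323, 0.0024],
    [-0.0148, 0.0323, 0.0024],
    [0, 0, 0],
    [0, 0, 0]
  ],
  "fingers": [0, 0, 0, 0, 0, 0, 0, 0, 0, 0, 0, 0, 0, 0]
}}

```text
time_s: 21.88
eef_pos: [0.4422, -0.1564, 0.2714]
orientation: [0.996, -0.076, -0.05, -0.004]
contact_force: [0.5, -1.3, -3.8]
opening: 0.264
finger_force: 90.2
```

```bash
cat > rs.py <<'E'
from h import *
import sys
# wrench line & head in rest frame (origin mid rest, u toward handle free end)
tag=sys.argv[1]; cams=("top","scene")
o,r,yaw=st()
def meas(W,z0,h,g):
    nn=np.array([-g[1],g[0]]); al=(W[...,:2]-h)@g; s=(W[...,:2]-h)@nn; z=W[...,2]
    k=(al>-.105)&(al<-.08)&(abs(s)<.012)&(abs(z-z0)<.012)
    k2=(al<-.115)&(al>-.16)&(abs(s)<.03)&(abs(z-z0)<.008)
    a_,s_=al[k2],s[k2]; P=[]
    for a in np.arange(-.155,-.12,.002):
        kk=(a_>=a)&(a_<a+.002)
        if kk.sum()>3: P+=[(a+.001,s_[kk].max()),(a+.001,s_[kk].min())]
    P=np.array(P); sol=np.linalg.lstsq(np.c_[2*P,np.ones(len(P))],(P**2).sum(1),rcond=None)[0]
    hc=h+g*sol[0]+nn*sol[1]
    km=(al>-.095)&(al<-.02)&(abs(s)<.014)&(abs(z-z0)<.012); ke=(al>.02)&(al<.12)&(abs(s)<.016)&(abs(z-z0)<.012)
    mp=lambda q:(al[q].mean().round(4),s[q].mean().round(4),np.median(z[q]).round(4)) if q.sum()>5 else None
    return hc,"tube",mp(km),"end",mp(ke),"headz",np.median(z[k2])
for n in cams:
    g0=np.array([-.9899,.1415]); print(n,"rest0",meas(cloud(n,np.load(n+"0.npy")),.085,np.array([.4416,-.1559]),g0))
    im,d=manip.read_camera(n); np.save(n+tag+".npy",d); cv2.imwrite(f"pics/{n}{tag}.png",im)
    print(n,"now",meas(cloud(n,d),o["eef_pos"][2]+.0305,o["eef_pos"][:2],g0))
E
python3 rs.py 12
```

```text
t 21.88 pos [ 0.4422 -0.1564  0.2714] yaw -0.1521 tz [-0.0994  0.0154 -0.9949] open 0.264 ff 90.2 F [ 0.4815 -1.2764 -3.789 ] T [-0.0396 -0.3346  0.0227] j [ 0.0624  0.0532 -0.2825 -0.0222 -1.3336  1.3625]
top rest0 (array([ 0.5735, -0.1755]), 'tube', (np.float64(-0.0566), np.float64(-0.0005), np.float64(0.0844)), 'end', (np.float64(0.0677), np.float64(-0.0002), np.float64(0.0848)), 'headz', np.float64(0.08443344649933104))Traceback (most recent call last):
  File "rs.py", line 22, in <module>
    print(n,"now",meas(cloud(n,d),o["eef_pos"][2]+.0305,o["eef_pos"][:2],g0))
                  ~~~~^^^^^^^^^^^^^^^^^^^^^^^^^^^^^^^^^^^^^^^^^^^^^^^^^^^^^^
  File "rs.py", line 14, in meas
    P=np.array(P); sol=np.linalg.lstsq(np.c_[2*P,np.ones(len(P))],(P**2).sum(1),rcond=None)[0]
                                                                  ~~~~~~~~~~^^^
    return umr_sum(a, axis, dtype, out, keepdims, initial, where)
numpy.exceptions.AxisError: axis 1 is out of bounds for array of dimension 1
```

Emit:
{"method": "jog_arm", "body": {
  "dr": [
    [0, 0, 0],
    [0, 0, 0],
    [0, 0, 0],
    [0, 0, 0],
    [0, 0, 0],
    [0, 0, 0],
    [0, 0, 0]
  ],
  "travel": [
    [0.002, 0, 0.02],
    [0.0035, 0, 0.035],
    [0.0035, 0, 0.035],
    [0.003, 0, 0.03],
    [0.001, 0, 0.011],
    [0, 0, 0],
    [0, 0, 0]
  ],
  "fingers": [0, 0, 0, 0, 0, 0, 0]
}}

```text
time_s: 22.52
eef_pos: [0.444, -0.1546, 0.1395]
orientation: [0.996, -0.073, -0.051, -0.003]
contact_force: [0.2, -0.2, -3.4]
opening: 0.27
finger_force: 90.1
```

```bash
sed -i 's/    P=np.array(P); sol/    if not P: return "nohead",k2.sum()\n    P=np.array(P); sol/; s/(abs(z-z0)<.008)/(abs(z-z0)<.012)/' rs.py; python3 rs.py 13
```

```text
t 22.52 pos [ 0.444  -0.1546  0.1395] yaw -0.1455 tz [-0.101   0.0142 -0.9948] open 0.270 ff 90.1 F [ 0.2341 -0.25   -3.352 ] T [-0.0342 -0.3215 -0.0386] j [ 0.0669  0.1689 -0.4721 -0.0244 -1.0299  1.372 ]
top rest0 (array([ 0.5734, -0.1754]), 'tube', (np.float64(-0.0566), np.float64(-0.0005), np.float64(0.0844)), 'end', (np.float64(0.0677), np.float64(-0.0002), np.float64(0.0848)), 'headz', np.float64(0.08432549237328582))
top now ('nohead', np.int64(0))
scene rest0 (array([ 0.5721, -0.1746]), 'tube', (np.float64(-0.0564), np.float64(0.0019), np.float64(0.084)), 'end', (np.float64(0.0706), np.float64(0.0022), np.float64(0.0843)), 'headz', np.float64(0.08328176786426507))
scene now (array([ 0.5781, -0.1741]), 'tube', (np.float64(-0.0742), np.float64(0.0064), np.float64(0.1638)), 'end', (np.float64(0.0689), np.float64(0.0015), np.float64(0.1689)), 'headz', np.float64(0.16914705695540838))
```

View pics/scene13.png

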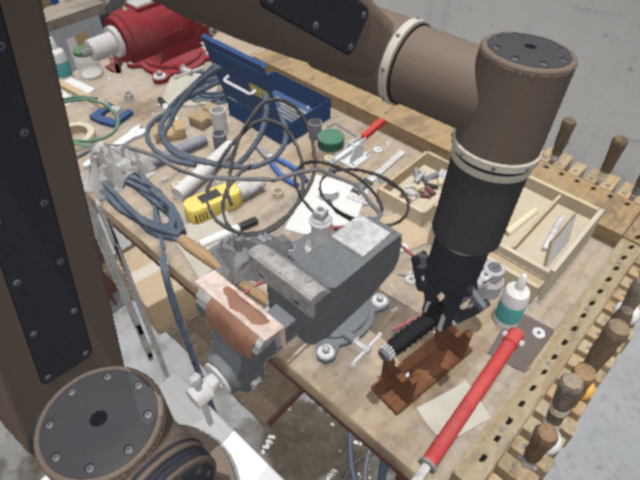

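Emit:
{"method": "jog_arm", "body": {
  "dr": [
    [0, 0, -0.004],
    [0, 0, 0],
    [0, 0, 0],
    [0, 0, 0],
    [0, 0, 0],
    [0, 0, 0]
  ],
  "travel": [
    [-0.0053, 0.0015, 0],
    [0.002, 0, 0.02],
    [0.0025, 0, 0.025],
    [0.001, 0, 0.01],
    [0, 0, 0],
    [0, 0, 0]
  ],
  "fingers": [0, 0, 0, 0, 0, 0]
}}

```text
time_s: 23.12
eef_pos: [0.4382, -0.1559, 0.0856]
orientation: [0.996, -0.07, -0.05, -0.004]
contact_force: [0.2, -0.1, -2.6]
opening: 0.265
finger_force: 90.1
```

```bash
python3 rs.py 14|grep -v rest0
```

```text
t 23.12 pos [ 0.4382 -0.1559  0.0856] yaw -0.1410 tz [-0.0999  0.0142 -0.9949] open 0.265 ff 90.1 F [ 0.1777 -0.0634 -2.5738] T [-0.0567 -0.3103  0.0347] j [ 0.0649  0.2283 -0.5461 -0.0265 -0.8956  1.3825]
top now ('nohead', np.int64(0))
scene now (array([ 0.5725, -0.1751]), 'tube', (np.float64(-0.0777), np.float64(0.0045), np.float64(0.1139)), 'end', (np.float64(0.0685), np.float64(0.0014), np.float64(0.1147)), 'headz', np.float64(0.11503297949208778))
```

Emit:
{"method": "jog_arm", "body": {
  "dr": [
    [0, 0, 0],
    [0, 0, 0],
    [0, 0, 0],
    [0, 0, 0],
    [0, 0, 0],
    [0, 0, 0]
  ],
  "travel": [
    [0.0012, 0, 0.012],
    [0.0012, 0, 0.012],
    [0.0003, 0, 0.003],
    [0.0002, 0, 0.002],
    [0, 0, 0],
    [0, 0, 0]
  ],
  "fingers": [0, 0, 0, 0, 0, 0]
}}

```text
time_s: 23.72
eef_pos: [0.4386, -0.1558, 0.0565]
orientation: [0.996, -0.07, -0.05, -0.004]
contact_force: [-0.2, 0.6, -4.8]
opening: 0.267
finger_force: 90.2
```

```bash
python3 rs.py 15|grep -v rest0
```

```text
t 23.72 pos [ 0.4386 -0.1558  0.0565] yaw -0.1410 tz [-0.0987  0.0145 -0.995 ] open 0.267 ff 90.2 F [-0.2003  0.649  -4.8138] T [-0.0224 -0.2137 -0.0067] j [ 0.0649  0.2702 -0.5756 -0.0285 -0.8229  1.3852]
top now ('nohead', np.int64(0))
scene now (array([ 0.5722, -0.1758]), 'tube', (np.float64(-0.0809), np.float64(0.0043), np.float64(0.0834)), 'end', (np.float64(0.0684), np.float64(0.0014), np.float64(0.0848)), 'headz', np.float64(0.08519465339881035))
```

Emit:
{"method": "jog_arm", "body": {
  "dr": [
    [0, 0, 0],
    [0, 0, 0],
    [0, 0, 0]
  ],
  "travel": [
    [0.0001, 0, 0.001],
    [0, 0, 0.0005],
    [0, 0, 0]
  ],
  "fingers": [0, 0, 0],
  "force": 20
}}

```text
time_s: 24.07
eef_pos: [0.4386, -0.1558, 0.0553]
orientation: [0.996, -0.07, -0.05, -0.004]
contact_force: [-1.3, 0.5, 6.0]
opening: 0.267
finger_force: 91.8
```

Emit:
{"method": "jog_arm", "body": {
  "dr": [
    [0, 0, 0],
    [0, 0, 0],
    [0, 0, 0],
    [0, 0, 0],
    [0, 0, 0],
    [0, 0, 0]
  ],
  "travel": [
    [0, 0, 0],
    [0, 0, 0],
    [0, 0, 0],
    [0, 0, 0],
    [0, 0, 0],
    [0, 0, 0]
  ],
  "fingers": [0.35, 0.45, 0.6, 0.75, 0.75, 0.75]
}}

```text
time_s: 24.57
eef_pos: [0.438, -0.1557, 0.0542]
orientation: [0.996, -0.07, -0.05, -0.004]
contact_force: [0.2, 0.2, 0.6]
opening: 0.75
finger_force: 0.0
```

```bash
python3 rs.py 16|grep -v rest0
```

```text
t 24.57 pos [ 0.438  -0.1557  0.0542] yaw -0.1412 tz [-0.0997  0.0147 -0.9949] open 0.750 ff 0.0 F [0.2178 0.1623 0.6073] T [-0.111  -0.336   0.0195] j [ 0.065   0.2734 -0.5781 -0.0289 -0.8182  1.3854]
top now ('nohead', np.int64(0))
scene now (array([ 0.5721, -0.1758]), 'tube', (np.float64(-0.0713), np.float64(0.0031), np.float64(0.0824)), 'end', (np.float64(0.0684), np.float64(0.0019), np.float64(0.0841)), 'headz', np.float64(0.08349482995767457))
```

Emit:
{"method": "jog_arm", "body": {
  "dr": [
    [0, 0, 0],
    [0, 0, 0],
    [0, 0, 0],
    [0, 0, 0],
    [0, 0, 0],
    [0, 0, 0],
    [0, 0, 0],
    [0, 0, 0],
    [0, 0, 0],
    [0, 0, 0],
    [0, 0, 0],
    [0, 0, 0],
    [0, 0, 0],
    [0, 0, 0],
    [0, 0, 0]
  ],
  "travel": [
    [-0.001, 0, -0.01],
    [-0.002, 0, -0.02],
    [-0.0035, 0, -0.035],
    [-0.0035, 0, -0.035],
    [-0.0035, 0, -0.035],
    [-0.0035, 0, -0.035],
    [-0.0035, 0, -0.035],
    [-0.0035, 0, -0.035],
    [0.012, -0.035, 0],
    [0.012, -0.035, 0],
    [0.012, -0.035, 0],
    [0.012, -0.035, 0],
    [0.012, -0.035, 0],
    [0.012, -0.035, 0],
    [0, 0, 0]
  ],
  "fingers": [0.75, 0.75, 0.75, 0.75, 0.75, 0.75, 0.75, 0.75, 0.75, 0.75, 0.75, 0.75, 0.75, 0.75, 0.75]
}}

```text
time_s: 25.92
eef_pos: [0.5405, 0.0463, 0.2879]
orientation: [0.996, -0.069, -0.05, -0.004]
contact_force: [-0.2, -0.6, -0.3]
opening: 0.75
finger_force: 0.0
```

```bash
python3 rs.py 17|grep -v rest0; python3 -c "
import cv2,numpy as np
a=cv2.imread('pics/top0.png');b=cv2.imread('pics/top17.png');c=cv2.imread('pics/scene17.png')
x=np.hstack([cv2.resize(b[190:370,400:540],(350,450)),cv2.resize(c[270:430,350:530],(450,450))]);cv2.imwrite('pics/end.png',x)"
```

```text
t 25.92 pos [0.5405 0.0463 0.2879] yaw -0.1383 tz [-0.1001  0.0147 -0.9949] open 0.750 ff 0.0 F [-0.155  -0.5684 -0.2914] T [-0.1605 -0.3182  0.025 ] j [ 0.4075  0.1709 -0.0961 -0.054  -1.3903  1.037 ]
top now ('nohead', np.int64(0))
scene now ('nohead', np.int64(0))
```

View pics/end.png

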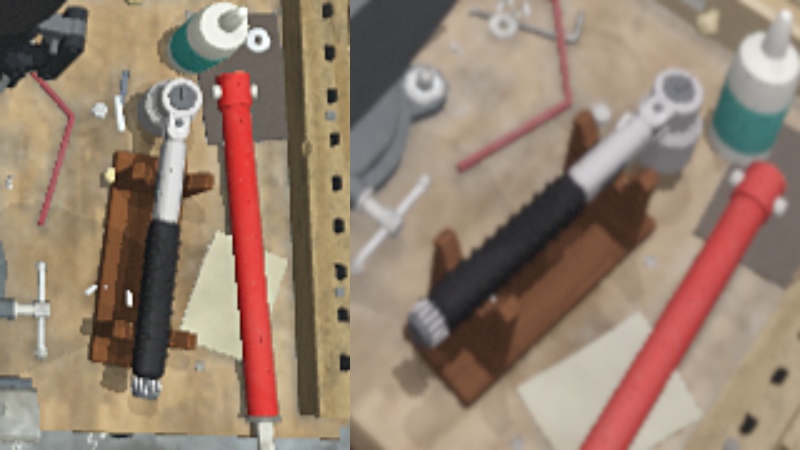

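The picture shows the wrench lying in both notches, socket down at about (665,110) in the scene crop, and the gripper clear of it. I'm handing in the job.

```bash
python3 -c "
from station import manip
print(manip.close_job())"
```

```text
the job is handed in; nothing more can be done
None
```

The nut was tightened until the handle gave, stopping about 0.05–0.07 rad past the click (the stop is at 0.26 rad); the wrench is back in both notches of its rest, socket down, and the job was handed in at about 26 s (no verdict returned).

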